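# Time an injection pump and kit it for fitting

## Task

Get this injection pump ready for the fitter: swing the brake lever right over to its free stop (away from the pulley), then turn the pulley by its rim until the engraved mark faces the white pointer, and only then bring the lever back to the middle line and leave it there. Whenever it suits you, press all three dust caps fully home on their outlets and lay every loose injector clamp (there are three or four) flat in the steel tray. Leave everything else on the bench standing where it is.

Things in the scene. Friction and masses are not known exactly. Their poses are not given: they have to be found in the camera images.
- pulley_mark (a point): point on the top of the pulley's rim, mid-wall (75 mm from the axis), at the engraved mark: a dark line 6 mm wide that crosses the rim's top, runs down its outer face and along the pulley's floor to the hub. Moves as the pulley turns
- pointer (a point): fixed point at the same radius and height as pulley_mark, on the line of the stand's white pointer; the mark faces the pointer when pulley_mark lies here. The pointer itself is a small white tapered tip on a steel post outside the rim, its top 40 mm below the rim's top, 82 to 120 mm from the axis; it points to the axis
- pulley_centre (a point): on the pulley's vertical axis, at the height of the rim's top (120 mm above the table). The pulley is an upward-open steel cup, 160 mm outside, 140 mm inside (rim wall 10 mm thick, smooth over its top 30 mm), 40 mm deep inside, with a hub 44 mm wide and 14 mm high on its floor. It turns without end either way, stays where left, and takes about 0.25 N m (3 to 4 N at the rim); the wall can be pinched from above
- lever_grip (a point): on the axis of the brake lever's upright round black grip, exactly at its top end, 147 mm above the table; the grip is 20 mm thick and 75 mm tall and stands above the quadrant plate
- lever_pivot (a point): on the vertical pivot axis of the brake lever, level 130 mm above the table; the grip's axis goes round it at 80 mm radius
- brake_lever (a joint): angle of the brake lever, rad: 0 at the free end stop (over the outer line, farthest from the pulley), 0.7 over the middle line, 1.4 at the clamped end stop (over the line nearest the pulley). Grows counter-clockwise seen from above. Stays where left; about 2 N at the grip moves it. The drag on the pulley is much the same at any lever position
- tray: open steel tray, 290 mm (x) by 150 mm (y) outside, walls 5 mm thick, 22 mm high, floor 5 mm thick, fixed to the bench; origin at the centre of its underside
- cap1 (a joint): travel of dust cap 1 on its outlet, m: 0 standing up, 0.014 pressed fully home. Tight: moves down at about 6 N and stays where left
- cap1_top (a point): centre of the top of dust cap 1, a round black cap 34 mm wide and 22 mm tall on an upright outlet of the stand, on the robot's side of the pulley; its top is 64 mm above the table when up, 50 mm when home
- cap2 (a joint): travel of dust cap 2 on its outlet, m: 0 standing up, 0.014 pressed fully home. Tight: moves down at about 6 N and stays where left
- cap2_top (a point): centre of the top of dust cap 2, a round black cap 34 mm wide and 22 mm tall on an upright outlet of the stand, on the robot's side of the pulley; its top is 64 mm above the table when up, 50 mm when home
- cap3 (a joint): travel of dust cap 3 on its outlet, m: 0 standing up, 0.014 pressed fully home. Tight: moves down at about 6 N and stays where left
- cap3_top (a point): centre of the top of dust cap 3, a round black cap 34 mm wide and 22 mm tall on an upright outlet of the stand, on the robot's side of the pulley; its top is 64 mm above the table when up, 50 mm when home
- clamp1: loose aluminium injector clamp, a bridge-shaped block 90 mm (x) by 30 mm (y) by 26 mm (z), 0.12 kg, with a 38 mm wide, 10 mm high arch under its middle; origin at the centre of its underside. May be absent
- clamp2: loose aluminium injector clamp, a bridge-shaped block 90 mm (x) by 30 mm (y) by 26 mm (z), 0.12 kg, with a 38 mm wide, 10 mm high arch under its middle; origin at the centre of its underside. May be absent
- clamp3: loose aluminium injector clamp, a bridge-shaped block 90 mm (x) by 30 mm (y) by 26 mm (z), 0.12 kg, with a 38 mm wide, 10 mm high arch under its middle; origin at the centre of its underside. May be absent
- clamp4: loose aluminium injector clamp, a bridge-shaped block 90 mm (x) by 30 mm (y) by 26 mm (z), 0.12 kg, with a 38 mm wide, 10 mm high arch under its middle; origin at the centre of its underside. May be absent
- spray_can: spray can, 56 mm wide, 170 mm tall; belongs to the bench, not to this job; origin at its underside's centre
- oil_bottle: grey oil bottle, 76 mm wide, 200 mm tall; belongs to the bench, not to this job; origin at its underside's centre
- oil_filter: white oil filter, 76 mm wide, 88 mm tall; belongs to the bench, not to this job; origin at its underside's centre
- carton: cardboard carton 90 x 130 x 60 mm; belongs to the bench, not to this job; origin at its underside's centre
- wrench: steel wrench 180 mm long, lying; belongs to the bench, not to this job
- screwdriver: screwdriver 200 mm long, lying; belongs to the bench, not to this job
- jar: glass jar with a steel cap, 60 mm wide, 70 mm tall; belongs to the bench, not to this job; origin at its underside's centre

How it is judged (in metres and radians):
On the way, in this order (a step that is already met when the one before it is completed fails the run):
1. the brake lever is at its free stop (within 0.12 rad) (value of joint brake_lever below 0.12 rad), for 0.2 s.
2. with the lever still free (below 0.25 rad), the pulley's mark faces the pointer (within 6.5 mm at the rim, about 5 degrees) (horizontal distance between pulley_mark and pointer below 0.0065 m and value of joint brake_lever below 0.25 rad), for 0.3 s.
3. the lever is over the middle line (0.7 rad, within 0.09), the mark still facing the pointer (horizontal distance between pulley_mark and pointer below 0.0065 m and value of joint brake_lever between 0.61 and 0.79 rad), for 0.2 s.
At the end, for the whole second after the job is handed in: The mark is within 6.5 mm of the pointer's line at the rim (5 degrees), the lever within 0.09 rad of the middle line (0.7 rad), all three caps pressed to within 2 mm of home, and every clamp present lies at rest inside the tray, its long side level (within 0.25 rad) (all of step 3 and value of joint each of cap1, cap2, cap3 above 0.012 m and x of clamp1 in the frame of tray between -0.13 and 0.13 m and y of clamp1 in the frame of tray between -0.062 and 0.062 m and height (world z) of each of clamp1, clamp2, clamp3, clamp4 below 0.06 m and angle between clamp1's own x axis and vertical between 1.32 and 1.82 rad and linear speed of each of clamp1, clamp2, clamp3, clamp4 below 0.02 m/s and x of clamp2 in the frame of tray between -0.13 and 0.13 m and y of clamp2 in the frame of tray between -0.062 and 0.062 m and angle between clamp2's own x axis and vertical between 1.32 and 1.82 rad and x of clamp3 in the frame of tray between -0.13 and 0.13 m and y of clamp3 in the frame of tray between -0.062 and 0.062 m and angle between clamp3's own x axis and vertical between 1.32 and 1.82 rad and x of clamp4 in the frame of tray between -0.13 and 0.13 m and y of clamp4 in the frame of tray between -0.062 and 0.062 m and angle between clamp4's own x axis and vertical between 1.32 and 1.82 rad); the robot touches nothing.
It fails at once if a bottle, can, jar or filter that belongs to the bench is knocked over (angle between any of spray_can, oil_bottle, oil_filter, jar's own z axis and vertical above 0.6 rad).
It fails at once if another thing on the bench (can, bottle, filter, carton, wrench, screwdriver, jar) is shifted more than 60 mm (distance of any of spray_can, oil_bottle, oil_filter, carton, wrench, screwdriver, jar from where it was at the start of the episode above 0.06 m).
Of clamp1, clamp2, clamp3, clamp4 only 3 to 4 are there at a start; the rules pass over those that are not, and their reading is None.
At some moment in a run one of clamp1, clamp2, clamp3, clamp4 may be knocked a few centimetres aside while the robot is not near it.
Once in a run the grip may slacken for a moment while it holds something.
It also fails if it takes over 210 s, if anything falls off the work surface, if the arm or the gripper's body presses on something with over 40 N, if the wrist force passes 120 N, or if a joint passes its speed limit or range.

## Robot

A 6-joint arm with a two-finger parallel gripper is mounted at the origin on the work surface. World frame = base frame: x ahead of the robot, y to its left, z up, the work surface at z = 0. Lengths are in mm, angles in degrees, forces in N, time in s.
With the tool pointing down it reaches from about 300 to 850 mm from the base axis. Payload 4.2 kg.
Tool frame: the origin (TCP) lies at the centre of the arm's flange, where the gripper is bolted on; the fingertips stand 191 mm ahead of it and the grasp point (between the pads) lies 172 mm ahead of it; z points along the fingers, x is the direction in which the jaws open and shut, and the axes are right-handed (so a half turn about z gives the same grasp; the last joint's range is limited). The gripper opens to 91 mm and grips with 3 to 60 N. Pads are 32 mm wide; open, the fingers measure 118 mm over their backs; the gripper's body (76 mm by 178 mm) begins 60 mm behind the grasp point.
Start: joints at [-76.146, 18.312, 89.639, -0, 72.044, -1.146], TCP at [148.82, -555.406, 404.776] pointing down, gripper open.
Joint ranges: [-177.97, 177.97], [-48.28, 115.42], [12.27, 149.76], [-77.06, 257.06], [2.81, 150.46], [-146.56, 146.56]. Speed limits (degrees/s): [147.25, 147.25, 180, 180, 180, 180].

## Interface

Orientations are given as [roll, pitch, yaw] about the fixed x, y, z axes, in that order (R = Rz(yaw) Ry(pitch) Rx(roll)).
In Python, from workcell import telemetry, imaging, env gives the robot as it stands. The module is installed in compiled form; this text tells all that it offers.
- The arm moves only by the tool jog_arm, never from a script. Its argument "series" is a list of rows, each a list of 3 entries, a list of its own where there are three numbers: the shift along the world's x, y, z in mm, then the turn, a rotation vector about the world's x, y, z in rad, then the opening, from 0 (shut) to 1 (fully open). In form: [[[x, y, z], [ax, ay, az], jaw], ...]. A call has exactly 5 rows; each row is the pose to reach, as a shift and turn from the pose measured when the call began; what a row does not reach only later rows make up. A row lasts 1/12 s, in which the tool goes at most 41.7 mm and 7.16 degrees, less where a joint would pass 70% of its speed; a pose out of reach is approached as far as the arm can. A call with a gripper value outside its range is refused whole. The fingers move at their own pace and stop on an object; "squeeze" is the grip in N (left out, the last holds). Time passes only in rows, so rows that repeat a pose let the fingers close, or fill a call up. It gives the time, the measured TCP pose, the force and the opening at its end, in the units of the state.
- telemetry.state(): the state, without advancing time (a new reading comes with each control period).
- imaging.grab_frame(name): name is "scene" or "top" or "wrist"; returns a dict with "pixels" (400x640x3 uint8, red, green, blue), "fov_y" (degrees; the focal length in pixels is half the picture's height over the tangent of half this angle, whatever the lens; pixels are square), "cx", "cy" (the principal point, pixels), "k1" (the pictures are not rectified: a ray, as slopes to the right and down, at radius r is drawn at 1 + k1 r^2 times it, then the intrinsics apply), "R" (3x3) and "t" (3): a world point X has camera coordinates R X + t; the wrist camera has in their place "T_tool_cam" (4x4, takes a point from camera to tool coordinates, whose origin is the TCP and whose axes are the tool frame's). Camera axes: x right, y down, z forward; pixel columns grow to the right and rows downward; lengths in mm; the calibration is good to about 2 mm. A picture is of the moment at which its call begins: read the wrist's pose just before it. There is no depth.
- env.job_done(): hands the job in, once; it reports no verdict.
The state is a dict: "time_s": time; "qpos": joint angles; "qvel": joint speeds; "effort": joint torques, N m; "ee_pos": TCP position; "ee_rot": TCP orientation; "force": force on the tool from outside, world axes, zero at the start; "torque": the same for the moment, N m; "gripper_width": finger opening in mm.
Only numpy, scipy, OpenCV 4.12 (cv2) and the standard library are available. Lean on these libraries where they do the work, as an engineer would, in place of code of your own. Each camera call takes 0.05 s, during which the arm holds its last target.

## Working session

There is one attempt and no reset: what is moved stays moved. The work goes in short steps, Python scripts to look and compute and a tool call to move; the robot and the scene stay as the last step left them, time stands still between calls to the robot, and variables do not carry over. Pictures are saved under pics/ and viewed, and the job is handed in when it is done.

Besides the shell and the picture viewer there is one more tool, called after ">>>" by a JSON object that holds its "op" and its "data", one argument or row to a line. jog_arm: Moves the arm, as the interface text tells. Its arguments: {"type":"object","properties":{"series":{"type":"array"},"squeeze":{"type":"number"}},"required":["series"]}

```bash
ls; mkdir -p pics
cat > h.py <<'E'
import numpy as np,cv2
from workcell import telemetry,imaging,env
from scipy.spatial.transform import Rotation as Ro
def grab(n,fn=None):
    s=telemetry.state(); f=imaging.grab_frame(n)
    if n=='wrist':
        T=np.eye(4); T[:3,:3]=Ro.from_euler('xyz',s['ee_rot'],degrees=True).as_matrix(); T[:3,3]=s['ee_pos']
        M=np.linalg.inv(T@np.array(f['T_tool_cam'])); f['R']=M[:3,:3]; f['t']=M[:3,3]
    f['R']=np.array(f['R']);f['t']=np.array(f['t'])
    if fn: cv2.imwrite('pics/'+fn+'.png',f['pixels'][:,:,::-1])
    h,w=f['pixels'].shape[:2]; F=h/2/np.tan(np.radians(f['fov_y'])/2)
    f['F']=F; return f
def ray(f,u,v):
    x=(u-f['cx'])/f['F'];y=(v-f['cy'])/f['F']; rd=np.hypot(x,y); r=rd
    for _ in range(50): r=rd/(1+f['k1']*r*r)
    k=r/rd if rd>0 else 1
    d=f['R'].T@np.array([x*k,y*k,1]); c=-f['R'].T@f['t']; return c,d
def onz(f,u,v,z):
    c,d=ray(f,u,v); return c+d*(z-c[2])/d[2]
def proj(f,X):
    p=f['R']@np.array(X,float)+f['t']; x,y=p[0]/p[2],p[1]/p[2]; k=1+f['k1']*(x*x+y*y)
    return np.array([x*k*f['F']+f['cx'],y*k*f['F']+f['cy']])
def tri(f1,p1,f2,p2):
    c1,d1=ray(f1,*p1);c2,d2=ray(f2,*p2)
    A=np.stack([d1,-d2],1);s=np.linalg.lstsq(A,c2-c1,rcond=None)[0]
    a=c1+s[0]*d1;b=c2+s[1]*d2;return (a+b)/2,np.linalg.norm(a-b)
E
python3 - <<'E'
from h import *
s=telemetry.state();print(s)
for n in ['scene','top','wrist']:
    f=grab(n,n+'0');print(n,f['fov_y'],f['k1'],-f['R'].T@f['t'],f['R'][2])
E
```

```text
pics
{'time_s': 0.0, 'qpos': array([-7.61455514e+01,  1.83517756e+01,  8.97058057e+01, -8.30163489e-04,
        7.20425999e+01, -1.14568629e+00]), 'qvel': array([-0.0090977 , -0.01218942, -0.03526536,  0.01289755,  0.150177  ,
       -0.01174789]), 'effort': array([ 3.81852311e-03, -4.12460375e+01, -2.31970918e+01,  7.31383986e-02,
        4.55560943e-02, -1.38817222e-04]), 'ee_pos': array([ 148.78489174, -555.25102068,  403.92269735]), 'ee_rot': array([-1.79998786e+02,  1.00176967e-01, -7.49996074e+01]), 'force': array([ 0.20203569, -0.19255201, -0.30375218]), 'torque': array([-0.05553766,  0.00872775, -0.01728427]), 'gripper_width': 91.10568557787377}
scene 49.16393058985792 -0.04420468325681728 [1604.77354853  497.21856979 1083.15067272] [-0.68191233 -0.36348899 -0.63472146]
top 46.8994605712929 0.015911970714457907 [ 407.78875522  -51.29364787 1449.94769011] [ 0.08173791 -0.00180776 -0.99665222]
wrist 70.56335915557511 0.007233521880808324 [ 215.64071563 -537.42012948  383.95487356] [-0.2387892 -0.0621428 -0.969081 ]
```

View pics/top0.png

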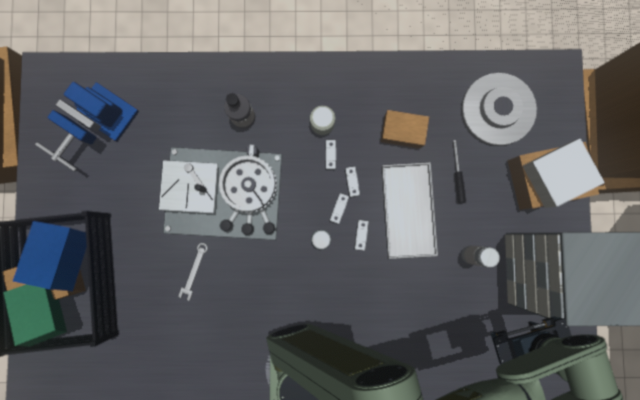

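View pics/scene0.png

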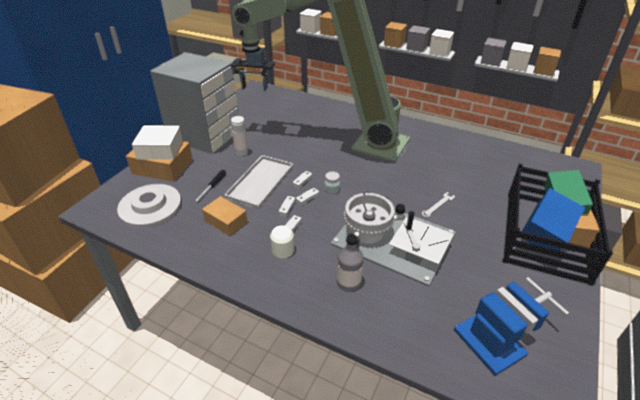

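View pics/wrist0.png

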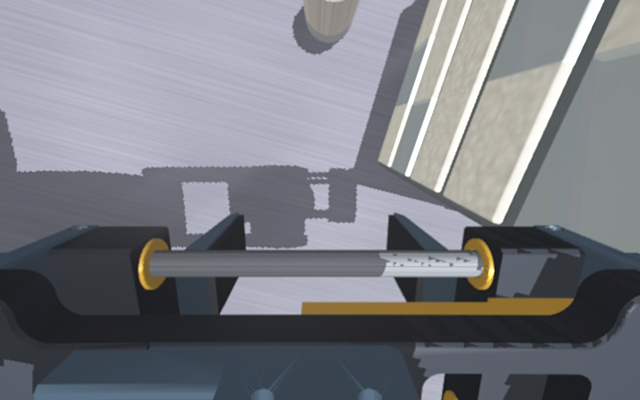

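The top view shows the stand around (222,193), four clamps near (331,154), (352,181), (339,208), (362,235), and the tray at (410,210). The jar is at (321,240), the filter at (322,120), the bottle at (240,112) and the can at (483,257). I'll zoom in.

Run:
```python
from h import *
a=cv2.imread('pics/top0.png'); c=a[135:250,150:290]; cv2.imwrite('pics/topz1.png',cv2.resize(c,None,fx=5,fy=5,interpolation=cv2.INTER_CUBIC))
c=a[95:270,300:510]; cv2.imwrite('pics/topz2.png',cv2.resize(c,None,fx=3.4,fy=3.4,interpolation=cv2.INTER_CUBIC))
c=cv2.imread('pics/scene0.png')[160:300,300:480]; cv2.imwrite('pics/scz1.png',cv2.resize(c,None,fx=4.2,fy=4.2,interpolation=cv2.INTER_CUBIC))
```

```text
(no output)
```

View pics/topz1.png

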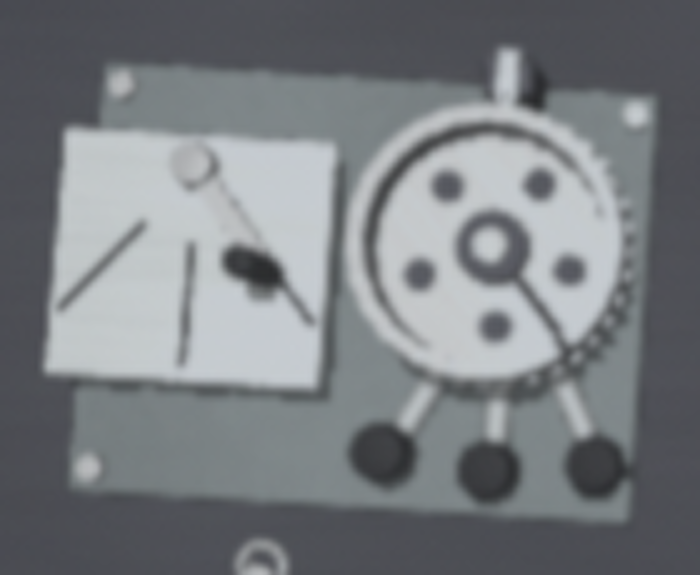

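View pics/topz2.png

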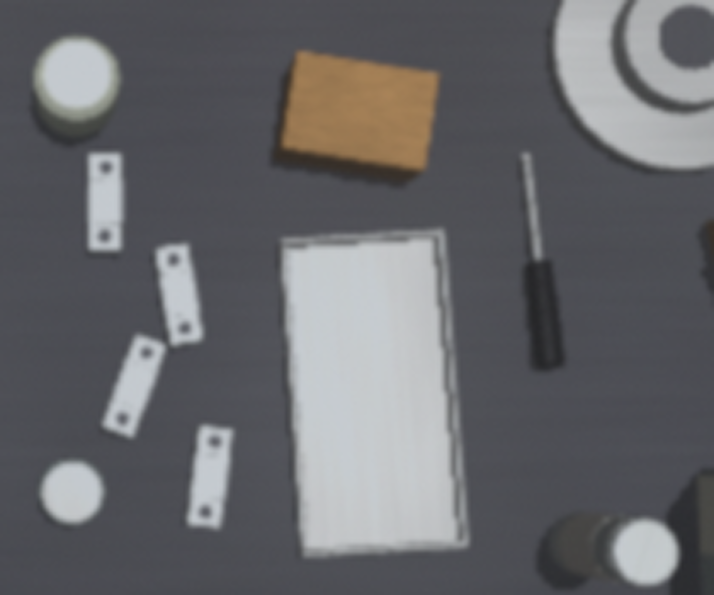

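View pics/scz1.png

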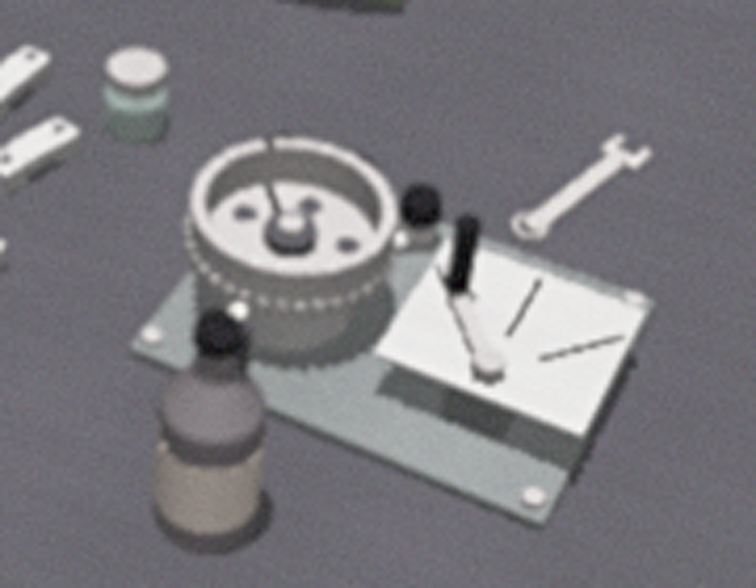

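Run:
```python
from h import *
f=grab('top')
def z1(x,y): return 150+x/5-.4,135+y/5-.4
def z2(x,y): return 300+x/3.4-.35,95+y/3.4-.35
P=lambda n,uv,z: print(n,np.round(onz(f,*uv,z),1))
P('pivot',z1(193,165),85)
for z in(70,130): P('pivot z%d'%z,z1(193,165),z)
P('grip',z1(240,259),147)
P('hub94',z1(492,246),94)
P('pointer in',z1(507,98),80);P('pointer out',z1(510,50),80)
P('mark a',z1(517,278),80);P('mark b',z1(568,348),80)
for n,u in dict(c1=(381,455),c2=(488,470),c3=(595,466)).items(): P(n,z1(*u),64)
P('l1a',z1(145,222),72);P('l1b',z1(60,308),72);P('l2a',z1(191,243),72);P('l2b',z1(182,364),72);P('l3b',z1(312,324),72)
for n,a,b in [('A',(106,167),(105,237)),('B',(174,259),(185,328)),('C',(147,352),(123,419)),('D',(214,441),(205,511))]:
    p=onz(f,*z2(*a),26);q=onz(f,*z2(*b),26);print(n,np.round((p+q)/2,1),np.round(p-q,1),np.degrees(np.arctan2(*(p-q)[1::-1])))
for u in [(282,240),(443,232),(467,545),(304,556)]: P('tray',z2(*u),22)
for n,u,z in [('filter',(77,79),88),('jar',(72,492),70),('can',(645,552),170)]:P(n,z2(*u),z)
for u in [(297,52),(438,72),(425,170),(282,148)]: P('carton',z2(*u),60)
P('bottle',(235,101),200);P('wrench',(202,247),5);P('wr',(186,294),5)
# rim mask
g=cv2.cvtColor(f['pixels'],cv2.COLOR_RGB2GRAY)
print(g[150:225:3,246])
print(g[185,215:285])
```

```text
pivot [609.9 338.   85. ]
pivot z70 [612.1 342.3  70. ]
pivot z130 [603.2 325.2 130. ]
grip [546.7 292.9 147. ]
hub94 [559.2 158.3  94. ]
pointer in [650.1 152.   80. ]
pointer out [679.2 150.4  80. ]
mark a [541.4 145.5  80. ]
mark b [499.4 114.9  80. ]
c1 [436.9 228.7  64. ]
c2 [427.5 164.5  64. ]
c3 [429.5 100.4  64. ]
l1a [577.4 369.9  72. ]
l1b [525.9 419.7  72. ]
l2a [564.6 342.2  72. ]
l2b [491.9 346.3  72. ]
l3b [515.3 269.1  72. ]
A [658.6 -88.6  26. ] [65.  -1.5  0. ] -1.2902697997658361
B [ 573.6 -155.5   26. ] [63.5  9.3  0. ] 8.309300069843855
C [ 489.7 -114.    26. ] [ 60.9 -22.4   0. ] -20.23424291787845
D [ 407.2 -180.6   26. ] [63.1 -9.   0. ] -8.152065597261137
tray [ 622.9 -250.6   22. ]
tray [ 629.3 -398.6   22. ]
tray [ 343.6 -412.7   22. ]
tray [ 334.6 -265.3   22. ]
filter [757.6 -62.7  88. ]
jar [394.  -55.9  70. ]
can [ 343.9 -518.8  170. ]
carton [ 788.3 -261.7   60. ]
carton [ 769.  -388.5   60. ]
carton [ 679.6 -374.6   60. ]
carton [ 700.5 -246.7   60. ]
bottle [777.7 179.1 200. ]
wrench [372.2 313.8   5. ]
wr [228.5 360.8   5. ]
[ 77 107 178 131 161 201 201 200 200 142 129 199 167  90 178 200 151 133
 196 201 158  95 126 132 116]
[152 107  95 129 173 192 188 152 104 101 153 189 199 200 199 199 197 194
 191 192 195 198 199 200 196 175 133  99 101 135 172 192 199 199 189 157
 117  94  91  88 109 165 194 201 200 199 192 179 171 176 186 194 199 201
 201 201 201 200 187 149 133 133 128 119  96  80  80  80  80  81]
```

>>> {"op": "jog_arm", "data": {
  "series": [
    [[115, 165, 0], [0, 0, -0.2], 0.7],
    [[115, 165, 0], [0, 0, -0.2], 0.7],
    [[115, 165, 0], [0, 0, -0.4], 0.7],
    [[115, 165, 0], [0, 0, -0.4], 0.7],
    [[115, 165, 0], [0, 0, -0.4], 0.7]
  ]
}}

```text
time_s: 0.62
ee_pos: [264.4, -388.3, 404.1]
ee_rot: [-180.0, 0.1, -98.1]
force: [-0.6, -0.5, 0.2]
gripper_width: 64.6
```

>>> {"op": "jog_arm", "data": {
  "series": [
    [[115, 165, 0], [0, 0, 0], 0.7],
    [[115, 165, 0], [0, 0, 0], 0.7],
    [[115, 165, 0], [0, 0, 0], 0.7],
    [[115, 165, 0], [0, 0, 0], 0.7],
    [[115, 165, 0], [0, 0, 0], 0.7]
  ]
}}

```text
time_s: 1.03
ee_pos: [380.2, -221.1, 404.2]
ee_rot: [-180.0, 0.1, -98.1]
force: [0.5, 0.3, 0.4]
gripper_width: 63.6
```

Run:
```python
from h import *
f=grab('wrist','w1'); print(-f['R'].T@f['t'])
for n,p in dict(A=(658.6,-88.6,26),B=(573.6,-155.5,26),C=(489.7,-114,26),D=(407.2,-180.6,26)).items(): print(n,proj(f,p))
```

```text
[ 448.72047781 -230.86298157  384.18958095]
A [155.13373165 -55.85551127]
B [234.4811813   24.13811491]
C [215.622271   107.15642578]
D [281.77915783 166.97958695]
```

View pics/w1.png

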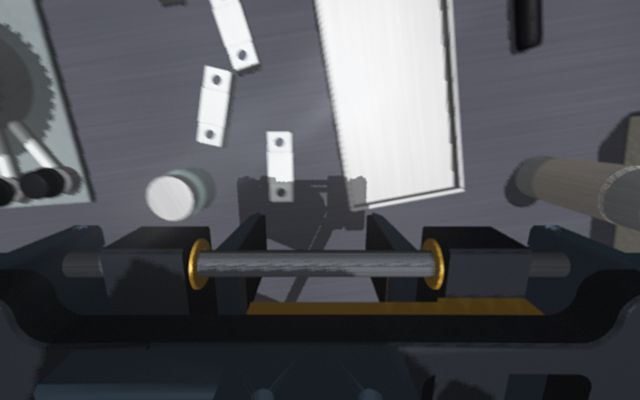

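>>> {"op": "jog_arm", "data": {
  "series": [
    [[27, 40, -40], [0, 0, 0], 0.65],
    [[27, 40, -80], [0, 0, 0], 0.65],
    [[27, 40, -120], [0, 0, 0], 0.65],
    [[27, 40, -160], [0, 0, 0], 0.65],
    [[27, 40, -180], [0, 0, 0], 0.65]
  ]
}}

```text
time_s: 1.5
ee_pos: [409.1, -176.6, 222.0]
ee_rot: [-179.9, 0.4, -97.8]
force: [-0.3, 0.5, 0.5]
gripper_width: 59.0
```

>>> {"op": "jog_arm", "data": {
  "series": [
    [[0, 0, -27], [0, 0, 0], 0.65],
    [[0, 0, -27], [0, 0, 0], 0],
    [[0, 0, -27], [0, 0, 0], 0],
    [[0, 0, -27], [0, 0, 0], 0],
    [[0, 0, -27], [0, 0, 0], 0]
  ],
  "squeeze": 30
}}

```text
time_s: 1.92
ee_pos: [409.1, -176.8, 195.2]
ee_rot: [-179.9, 0.4, -97.8]
force: [0.9, -0.0, 0.1]
gripper_width: 35.5
```

>>> {"op": "jog_arm", "data": {
  "series": [
    [[0, 0, 0], [0, 0, 0], 0],
    [[0, 0, 40], [0, 0, 0], 0],
    [[0, 0, 70], [0, 0, 0], 0],
    [[10, -40, 70], [0, 0, 0.1], 0],
    [[10, -80, 70], [0, 0, 0.19], 0]
  ]
}}

```text
time_s: 2.33
ee_pos: [420.5, -257.0, 268.0]
ee_rot: [-179.6, 0.2, -86.4]
force: [0.7, -0.4, -1.7]
gripper_width: 29.9
```

>>> {"op": "jog_arm", "data": {
  "series": [
    [[0, -40, 0], [0, 0, 0], 0],
    [[0, -80, 0], [0, 0, 0], 0],
    [[0, -110, 0], [0, 0, 0], 0],
    [[0, -110, 0], [0, 0, 0], 0],
    [[0, -110, 0], [0, 0, 0], 0]
  ]
}}

```text
time_s: 2.75
ee_pos: [420.0, -368.3, 267.8]
ee_rot: [-179.6, 0.2, -86.6]
force: [-0.5, 0.1, -0.7]
gripper_width: 30.2
```

>>> {"op": "jog_arm", "data": {
  "series": [
    [[0, 0, -40], [0, 0, 0], 0],
    [[0, 0, -62], [0, 0, 0], 0],
    [[0, 0, -66], [0, 0, 0], 0],
    [[0, 0, -66], [0, 0, 0], 0.43],
    [[0, 0, -66], [0, 0, 0], 0.43]
  ]
}}

```text
time_s: 3.17
ee_pos: [420.0, -367.2, 202.1]
ee_rot: [-179.6, 0.2, -86.5]
force: [0.4, 1.3, -0.2]
gripper_width: 38.4
```

>>> {"op": "jog_arm", "data": {
  "series": [
    [[0, 0, 0], [0, 0, 0], 0.43],
    [[0, 0, 0], [0, 0, 0], 0.43],
    [[0, 0, 40], [0, 0, 0], 0.43],
    [[0, 0, 80], [0, 0, 0], 0.43],
    [[0, 0, 105], [0, 0, 0], 0.6]
  ]
}}

```text
time_s: 3.58
ee_pos: [420.5, -367.2, 310.9]
ee_rot: [-179.4, 0.1, -86.5]
force: [1.6, -0.8, 0.5]
gripper_width: 43.0
```

>>> {"op": "jog_arm", "data": {
  "series": [
    [[10, 40, 0], [0, 0, -0.1], 0.7],
    [[20, 80, 0], [0, 0, -0.2], 0.7],
    [[32, 120, 0], [0, 0, -0.3], 0.7],
    [[44, 160, 0], [0, 0, -0.41], 0.7],
    [[50, 190, 0], [0, 0, -0.41], 0.7]
  ]
}}

```text
time_s: 4.0
ee_pos: [470.8, -174.7, 311.6]
ee_rot: [-179.3, 0.1, -110.2]
force: [0.3, -0.5, -0.5]
gripper_width: 64.0
```

```bash
cat > look.py <<'E'
from h import *
import sys
n=sys.argv[1]
f=grab('top',n+'t');w=grab('wrist',n+'w')
a=f['pixels'][95:270,300:510,::-1]
a=cv2.resize(a,None,fx=2.2,fy=2.2,interpolation=cv2.INTER_CUBIC); b=cv2.resize(w['pixels'][:300,:,::-1],None,fx=.52,fy=.52)
H=max(len(a),len(b));o=np.zeros((H,a.shape[1]+b.shape[1],3),np.uint8);o[:len(a),:a.shape[1]]=a;o[:len(b),a.shape[1]:]=b
cv2.imwrite('pics/'+n+'.png',o)
# bright blobs in top view: clamps
g=f['pixels'].astype(int);m=((g.min(2)>150)).astype(np.uint8)
m[:, :300]=0;m[:95]=0;m[270:]=0;m[:,515:]=0
k,l,st,ce=cv2.connectedComponentsWithStats(m)
for i in range(1,k):
    if st[i,4]<60: continue
    ys,xs=np.where(l==i); p=np.array([onz(f,x,y,26)[:2] for x,y in zip(xs,ys)])
    c=(p.min(0)+p.max(0))/2;r=cv2.minAreaRect(p.astype(np.float32));
    print('top',st[i,4],np.round(ce[i]),'rect c',np.round(r[0],1),'size',np.round(r[1],0),'ang',round(r[2],1))
s=telemetry.state();print(np.round(s['ee_pos'],1),np.round(s['ee_rot'],1),s['time_s'])
E
python3 look.py a1
```

```text
top 1124 [485. 123.] rect c [ 759.2 -576.7] size [205. 104.] ang 45.0
top 476 [499. 110.] rect c [ 796.4 -619. ] size [95. 93.] ang 89.5
top 359 [322. 117.] rect c [776.4 -63.9] size [66. 64.] ang 89.6
top 241 [330. 153.] rect c [660.4 -88.1] size [28. 85.] ang 89.6
top 2836 [413. 208.] rect c [ 480.6 -326.8] size [278. 135.] ang 3.3
top 182 [351. 178.] rect c [ 583.  -153.4] size [69. 29.] ang 8.8
top 179 [319. 239.] rect c [397.  -49.7] size [38. 51.] ang 66.3
top 266 [489. 257.] rect c [ 336.7 -571.8] size [52. 55.] ang 87.9
[ 470.7 -173.3  311.4] [-1.794e+02  1.000e-01 -1.097e+02] 4.1
```

View pics/a1.png

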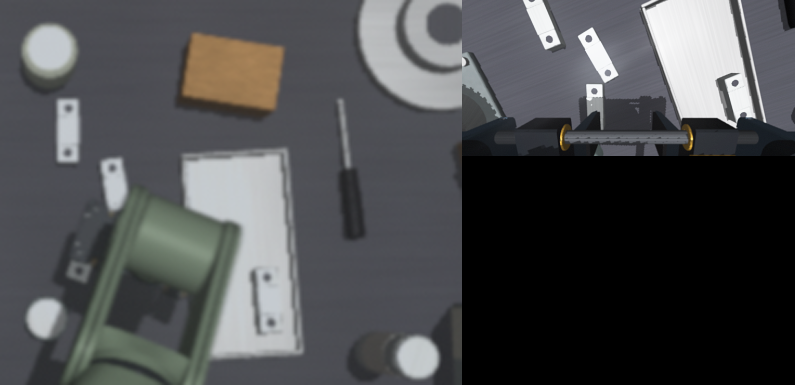

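>>> {"op": "jog_arm", "data": {
  "series": [
    [[12, 38, 0], [0, 0, 0], 0.7],
    [[19, 59, 0], [0, 0, 0], 0.7],
    [[19, 59, -20], [0, 0, 0], 0.7],
    [[19, 59, -60], [0, 0, 0], 0.7],
    [[19, 59, -95], [0, 0, 0], 0.7]
  ]
}}

```text
time_s: 4.52
ee_pos: [490.1, -114.3, 216.6]
ee_rot: [-179.1, 0.2, -109.6]
force: [0.0, -0.3, -0.5]
gripper_width: 64.0
```

>>> {"op": "jog_arm", "data": {
  "series": [
    [[1, 1, -20], [0, 0, 0], 0.7],
    [[1, 1, -20], [0, 0, 0], 0],
    [[1, 1, -20], [0, 0, 0], 0],
    [[1, 1, -20], [0, 0, 0], 0],
    [[1, 1, -20], [0, 0, 0], 0]
  ]
}}

```text
time_s: 4.93
ee_pos: [491.8, -113.8, 198.4]
ee_rot: [-178.9, 0.2, -109.6]
force: [-0.0, 0.4, 0.7]
gripper_width: 39.9
```

>>> {"op": "jog_arm", "data": {
  "series": [
    [[0, 0, 0], [0, 0, 0], 0],
    [[0, 0, 0], [0, 0, 0], 0],
    [[0, 0, 35], [0.006, 0.018, 0], 0],
    [[0, 0, 70], [0.006, 0.018, 0.1], 0],
    [[-15, -38, 70], [0.006, 0.018, 0.2], 0]
  ]
}}

```text
time_s: 5.35
ee_pos: [480.7, -149.2, 274.7]
ee_rot: [-179.2, 0.3, -97.5]
force: [2.4, -0.4, -1.0]
gripper_width: 29.6
```

>>> {"op": "jog_arm", "data": {
  "series": [
    [[-15, -38, 0], [0, 0, 0.1], 0],
    [[-30, -75, 0], [0, 0, 0.2], 0],
    [[-45, -112, 0], [0, 0, 0.2], 0],
    [[-60, -150, 0], [0, 0, 0.2], 0],
    [[-60, -150, 0], [0, 0, 0.2], 0]
  ]
}}

```text
time_s: 5.77
ee_pos: [418.7, -304.5, 275.6]
ee_rot: [-179.1, -0.0, -86.4]
force: [0.6, 0.0, -1.8]
gripper_width: 29.6
```

>>> {"op": "jog_arm", "data": {
  "series": [
    [[-2, 1, -40], [0, 0, 0], 0],
    [[-2, 1, -66], [0, 0, 0], 0],
    [[-2, 1, -71], [0, 0, 0], 0],
    [[-2, 1, -71], [0, 0, 0], 0.43],
    [[-2, 1, -71], [0, 0, 0], 0.43]
  ]
}}

```text
time_s: 6.18
ee_pos: [416.9, -303.3, 205.2]
ee_rot: [-179.1, -0.0, -86.4]
force: [0.2, 0.6, -0.5]
gripper_width: 38.4
```

>>> {"op": "jog_arm", "data": {
  "series": [
    [[0, 0, 0], [0, 0, 0], 0.43],
    [[0, 0, 0], [0, 0, 0], 0.43],
    [[0, 0, 40], [0, 0, 0], 0.43],
    [[0, 0, 80], [0, 0, 0], 0.43],
    [[0, 0, 105], [0, 0, 0], 0.6]
  ]
}}

```text
time_s: 6.6
ee_pos: [417.5, -303.4, 313.8]
ee_rot: [-178.9, -0.2, -86.4]
force: [-0.4, -0.4, 1.2]
gripper_width: 43.2
```

>>> {"op": "jog_arm", "data": {
  "series": [
    [[28, 28, 0], [0, 0.018, 0.08], 0.7],
    [[56, 56, 0], [0, 0.018, 0.08], 0.7],
    [[84, 84, 0], [0, 0.018, 0.08], 0.7],
    [[110, 108, 0], [0, 0.018, 0.08], 0.7],
    [[110, 108, 0], [0, 0.018, 0.08], 0.7]
  ]
}}

```text
time_s: 7.02
ee_pos: [531.3, -191.6, 314.6]
ee_rot: [-179.6, -0.1, -81.5]
force: [0.7, -0.4, 0.2]
gripper_width: 63.5
```

```bash
python3 look.py a2
```

```text
top 1124 [485. 123.] rect c [ 759.2 -576.7] size [205. 104.] ang 45.0
top 475 [499. 110.] rect c [ 796.4 -619. ] size [95. 93.] ang 89.5
top 359 [322. 117.] rect c [776.4 -63.9] size [66. 64.] ang 89.6
top 239 [330. 154.] rect c [660.4 -88.1] size [28. 85.] ang 89.6
top 2097 [417. 219.] rect c [ 481.1 -332.2] size [278. 124.] ang 2.9
top 92 [389. 208.] rect c [ 481.  -270.4] size [19. 65.] ang 88.9
top 135 [318. 238.] rect c [398.7 -45.8] size [29. 51.] ang 66.3
top 266 [489. 257.] rect c [ 336.7 -571.8] size [52. 55.] ang 87.9
[ 528.1 -194.2  314. ] [-1.799e+02 -1.000e-01 -8.160e+01] 7.1167
```

View pics/a2.png

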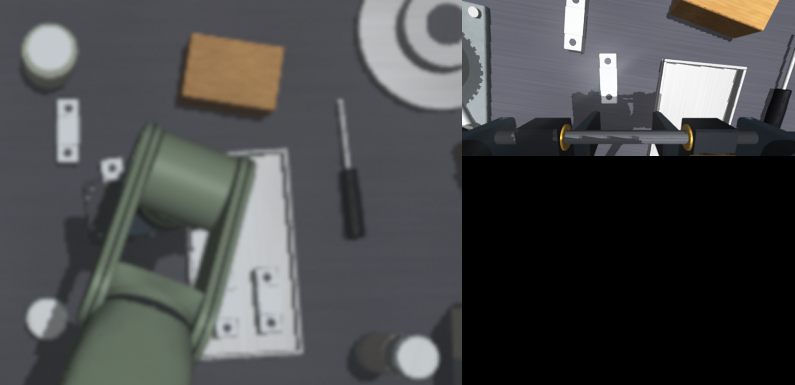

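Run:
```python
from h import *
f=grab('wrist')
for a,b in [((278.8,117.3),(282.7,186.5)),((217.3,5),(213,81))]:
    p=onz(f,*a,26);q=onz(f,*b,26);print((p+q)/2,np.linalg.norm(p-q),np.degrees(np.arctan2(*(p-q)[1::-1])))
```

```text
[ 569.65720666 -155.51106911   26.        ] 64.22928220827109 9.835556114422236
[653.02736963 -89.37402505  26.        ] 59.30319065214532 -0.35136591786465404
```

>>> {"op": "jog_arm", "data": {
  "series": [
    [[30, 26, 0], [0, 0, 0], 0.7],
    [[44, 39, 0], [0, 0, 0], 0.7],
    [[44, 39, -30], [0, 0, 0], 0.7],
    [[44, 39, -70], [0, 0, 0], 0.7],
    [[44, 39, -100], [0, 0, 0], 0.7]
  ]
}}

```text
time_s: 7.58
ee_pos: [570.0, -156.9, 212.5]
ee_rot: [-180.0, -0.1, -81.8]
force: [-1.1, 0.9, 0.0]
gripper_width: 63.9
```

>>> {"op": "jog_arm", "data": {
  "series": [
    [[0, 0, -19], [0, 0, 0], 0.7],
    [[0, 0, -19], [0, 0, 0], 0],
    [[0, 0, -19], [0, 0, 0], 0],
    [[0, 0, -19], [0, 0, 0], 0],
    [[0, 0, -19], [0, 0, 0], 0]
  ]
}}

```text
time_s: 8.0
ee_pos: [569.4, -157.6, 193.8]
ee_rot: [-180.0, -0.1, -81.8]
force: [0.6, -0.9, 0.2]
gripper_width: 40.1
```

>>> {"op": "jog_arm", "data": {
  "series": [
    [[0, 0, 0], [0, 0, 0], 0],
    [[0, 0, 0], [0, 0, 0], 0],
    [[0, 0, 35], [0, 0, 0], 0],
    [[0, 0, 70], [0, 0, -0.08], 0],
    [[0, -40, 70], [0, 0, -0.08], 0]
  ]
}}

```text
time_s: 8.42
ee_pos: [571.4, -193.9, 270.0]
ee_rot: [-179.4, -0.1, -86.3]
force: [1.6, -0.1, -1.4]
gripper_width: 29.8
```

>>> {"op": "jog_arm", "data": {
  "series": [
    [[-5, -40, 0], [0, 0, 0], 0],
    [[-10, -80, 0], [0, 0, 0], 0],
    [[-15, -120, 0], [0, 0, 0], 0],
    [[-22, -158, 0], [0, 0, 0], 0],
    [[-22, -166, 0], [0, 0, 0], 0]
  ]
}}

```text
time_s: 8.83
ee_pos: [547.7, -365.2, 269.9]
ee_rot: [-179.4, -0.3, -86.5]
force: [0.2, -0.4, -0.9]
gripper_width: 29.9
```

>>> {"op": "jog_arm", "data": {
  "series": [
    [[0, 0, -40], [0, 0, 0], 0],
    [[0, 0, -62], [0, 0, 0], 0],
    [[0, 0, -69], [0, 0, 0], 0],
    [[0, 0, -69], [0, 0, 0], 0.43],
    [[0, 0, -69], [0, 0, 0], 0.43]
  ]
}}

```text
time_s: 9.25
ee_pos: [547.9, -365.0, 201.2]
ee_rot: [-179.4, -0.3, -86.5]
force: [0.6, 0.2, 0.0]
gripper_width: 38.2
```

>>> {"op": "jog_arm", "data": {
  "series": [
    [[0, 0, 0], [0, 0, 0], 0.43],
    [[0, 0, 0], [0, 0, 0], 0.43],
    [[0, 0, 40], [0, 0, 0], 0.43],
    [[0, 0, 80], [0, 0, 0], 0.43],
    [[0, 0, 115], [0, 0, 0], 0.6]
  ]
}}

```text
time_s: 9.67
ee_pos: [548.1, -364.7, 318.5]
ee_rot: [-179.4, -0.4, -86.5]
force: [0.7, -1.0, 0.3]
gripper_width: 42.7
```

>>> {"op": "jog_arm", "data": {
  "series": [
    [[15, 38, 0], [0, 0, -0.08], 0.7],
    [[30, 76, 0], [0, 0, -0.08], 0.7],
    [[45, 114, 0], [0, 0, -0.08], 0.7],
    [[60, 152, 0], [0, 0, -0.08], 0.7],
    [[70, 190, 0], [0, 0, -0.08], 0.7]
  ]
}}

```text
time_s: 10.08
ee_pos: [619.0, -172.6, 319.4]
ee_rot: [-179.2, -0.4, -91.1]
force: [0.3, 0.5, -0.3]
gripper_width: 63.5
```

```bash
python3 look.py a3
```

```text
top 1100 [485. 123.] rect c [ 759.2 -576.7] size [205. 104.] ang 45.0
top 454 [499. 110.] rect c [ 797.  -619.9] size [91. 94.] ang 88.1
top 347 [322. 117.] rect c [778.  -62.3] size [63. 61.] ang 89.6
top 100 [328. 151.] rect c [673.  -81.9] size [16. 60.] ang 89.5
top 3191 [410. 214.] rect c [ 481.2 -326.5] size [277. 136.] ang 2.9
top 260 [489. 257.] rect c [ 336. -571.] size [53. 52.] ang 43.7
[ 619.4 -169.2  319.3] [-179.3   -0.3  -90.7] 10.1833
```

View pics/a3.png

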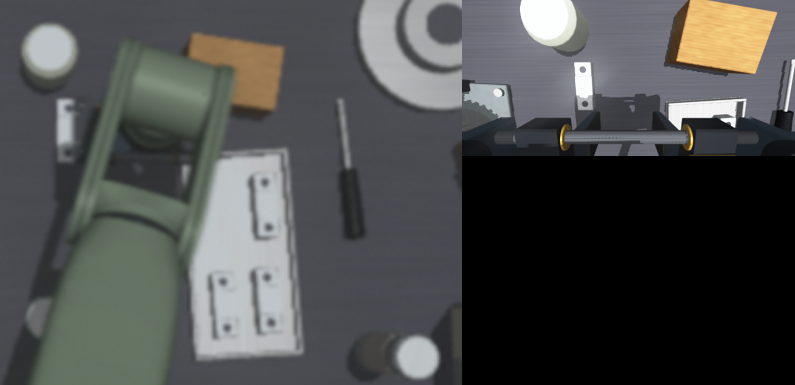

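>>> {"op": "jog_arm", "data": {
  "series": [
    [[18, 37, 0], [0, 0, 0], 0.7],
    [[34, 72, 0], [0, 0, 0], 0.7],
    [[38, 80, 0], [0, 0, 0], 0.7],
    [[38, 80, -40], [0, 0, 0], 0.7],
    [[38, 80, -80], [0, 0, 0], 0.7]
  ]
}}

```text
time_s: 10.6
ee_pos: [658.8, -88.6, 241.8]
ee_rot: [-178.8, -0.4, -90.6]
force: [0.3, -0.2, -1.5]
gripper_width: 63.6
```

>>> {"op": "jog_arm", "data": {
  "series": [
    [[0, 0, -30], [0, 0, 0], 0.7],
    [[0, 0, -42], [0, 0, 0], 0.7],
    [[0, 0, -42], [0, 0, 0], 0],
    [[0, 0, -42], [0, 0, 0], 0],
    [[0, 0, -42], [0, 0, 0], 0]
  ]
}}

```text
time_s: 11.02
ee_pos: [659.8, -89.2, 202.1]
ee_rot: [-178.5, -0.4, -90.6]
force: [0.0, -0.1, 0.6]
gripper_width: 46.7
```

>>> {"op": "jog_arm", "data": {
  "series": [
    [[0, 0, 0], [0, 0, 0], 0],
    [[0, 0, 0], [0, 0, 0], 0],
    [[0, 0, 0], [0, 0, 0], 0],
    [[0, 0, 35], [0, 0, 0], 0],
    [[0, 0, 70], [0, 0, 0.07], 0]
  ]
}}

```text
time_s: 11.43
ee_pos: [658.9, -89.1, 271.0]
ee_rot: [-178.9, -0.3, -86.5]
force: [1.5, -0.0, -0.7]
gripper_width: 29.9
```

>>> {"op": "jog_arm", "data": {
  "series": [
    [[-18, -36, 0], [0, 0.018, 0], 0],
    [[-37, -72, 0], [0, 0.018, 0], 0],
    [[-55, -108, 0], [0, 0.018, 0], 0],
    [[-74, -144, 0], [0, 0.018, 0], 0],
    [[-92, -180, 0], [0, 0.018, 0], 0]
  ]
}}

```text
time_s: 11.85
ee_pos: [565.6, -270.3, 271.6]
ee_rot: [-179.9, -0.3, -86.5]
force: [0.5, -1.0, -0.3]
gripper_width: 29.7
```

>>> {"op": "jog_arm", "data": {
  "series": [
    [[-18, -25, 0], [0, 0, 0], 0],
    [[-18, -25, 0], [0, 0, 0], 0],
    [[-18, -25, -30], [0, 0, 0], 0],
    [[-18, -25, -55], [0, 0, 0], 0],
    [[-18, -25, -55], [0, 0, 0], 0]
  ]
}}

```text
time_s: 12.27
ee_pos: [546.2, -294.2, 213.2]
ee_rot: [179.8, -0.0, -86.5]
force: [-0.2, 0.3, -0.6]
gripper_width: 29.5
```

>>> {"op": "jog_arm", "data": {
  "series": [
    [[0, -2, -7], [0, 0, 0], 0],
    [[0, -2, -8], [0, 0, 0], 0],
    [[0, -2, -8], [0, 0, 0], 0.43],
    [[0, -2, -8], [0, 0, 0], 0.43],
    [[0, -2, -8], [0, 0, 0], 0.43]
  ]
}}

```text
time_s: 12.68
ee_pos: [546.6, -296.2, 206.0]
ee_rot: [179.9, -0.1, -86.5]
force: [-0.9, 1.0, 0.6]
gripper_width: 39.1
```

>>> {"op": "jog_arm", "data": {
  "series": [
    [[0, 0, 0], [0, 0, 0], 0.43],
    [[0, 0, 40], [0, 0, 0], 0.43],
    [[0, 0, 80], [0, 0, 0], 0.43],
    [[0, 0, 120], [0, 0, 0], 0.43],
    [[0, 38, 130], [0, 0, 0], 0.43]
  ]
}}

```text
time_s: 13.1
ee_pos: [548.3, -263.0, 343.1]
ee_rot: [-179.4, -0.7, -86.8]
force: [1.8, -0.6, 1.2]
gripper_width: 39.0
```

>>> {"op": "jog_arm", "data": {
  "series": [
    [[-10, 39, 6], [0, 0, 0], 0],
    [[-20, 78, 12], [0, 0, 0], 0],
    [[-30, 117, 18], [0, 0, 0], 0],
    [[-40, 156, 24], [0, 0, 0], 0],
    [[-45, 195, 30], [0, 0, 0], 0]
  ]
}}

```text
time_s: 13.52
ee_pos: [501.9, -66.6, 373.6]
ee_rot: [-179.4, -0.7, -86.8]
force: [1.0, -0.3, 0.6]
gripper_width: 8.7
```

>>> {"op": "jog_arm", "data": {
  "series": [
    [[-5, 39, 6], [0, 0, 0], 0],
    [[-10, 78, 12], [0, 0, 0], 0],
    [[-15, 117, 18], [0, 0, 0], 0],
    [[-20, 156, 24], [0, 0, 0], 0],
    [[-25, 195, 30], [0, 0, 0], 0]
  ]
}}

```text
time_s: 13.93
ee_pos: [476.2, 130.1, 404.3]
ee_rot: [-179.3, -0.8, -86.8]
force: [1.3, 0.2, 0.6]
gripper_width: 0.6
```

```bash
python3 look.py a4
python3 - <<'E'
from h import *
f=grab('wrist','w4')
for n,p in dict(pc=(559,158,120),grip=(546.7,293,147),ptr=(650,152,80),c1=(437,229,64),c2=(427.5,164.5,64),c3=(429.5,100.4,64)).items(): print(n,proj(f,p))
E
```

```text
top 1131 [485. 123.] rect c [ 758.9 -576.9] size [205. 107.] ang 46.0
top 481 [499. 110.] rect c [ 796.4 -619. ] size [95. 93.] ang 89.5
top 365 [322. 117.] rect c [777.3 -63.1] size [67. 65.] ang 44.2
top 3651 [408. 211.] rect c [ 480.4 -326.8] size [278. 139.] ang 3.3
top 234 [321. 239.] rect c [394.7 -56.6] size [49. 49.] ang 89.6
top 268 [489. 257.] rect c [ 336.7 -571.8] size [52. 55.] ang 87.9
[476.3 132.8 404.9] [-179.2   -0.6  -86.4] 14.0333
pc [290.03054371 114.99020237]
grip [118.653254   117.90705378]
ptr [303.23173347  19.13150835]
c1 [229.78243431 220.73709611]
c2 [283.88960673 231.22327105]
c3 [337.17419181 232.53718311]
```

View pics/w4.png

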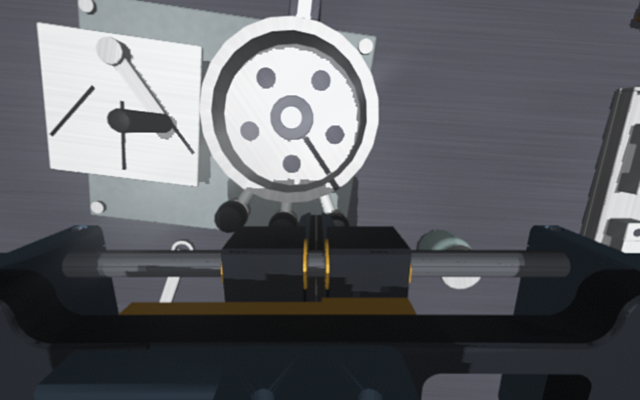

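View pics/a4.png

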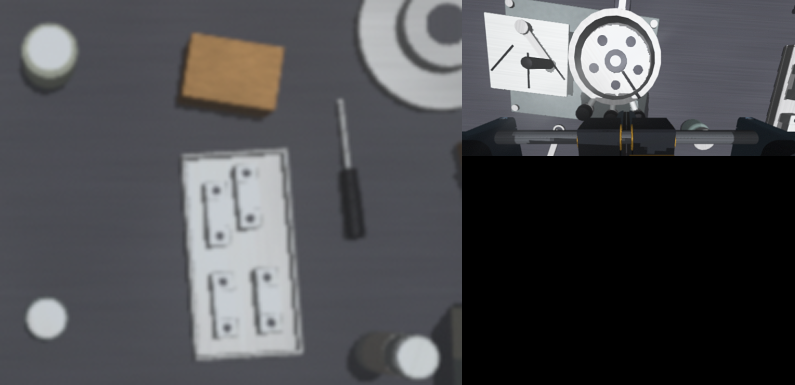

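```bash
python3 - <<'E'
from h import *
from scipy.optimize import least_squares
def fit(f,g,c0,n=''):
    # edge points: radial rays from projected centre, find outer bright->dark edge at rim
    pts=[]
    for r0,lo,hi,sgn in [(70,60,76,+1)]:
        for th in np.arange(0,360,4):
            t=np.radians(th); rr=np.arange(lo,hi,.5)
            uv=np.array([proj(f,(c0[0]+r*np.cos(t),c0[1]+r*np.sin(t),120)) for r in rr],np.float32)
            if uv.min()<1 or uv[:,0].max()>638 or uv[:,1].max()>398: continue
            v=cv2.remap(g,uv[:,0].reshape(1,-1),uv[:,1].reshape(1,-1),cv2.INTER_LINEAR)[0]
            d=np.convolve(v,[1,1,0,-1,-1],'valid')
            i=np.argmax(d)
            if d[i]>60: pts.append([c0[0]+rr[i+2]*np.cos(t),c0[1]+rr[i+2]*np.sin(t)])
    pts=np.array(pts)
    s=least_squares(lambda p:np.hypot(pts[:,0]-p[0],pts[:,1]-p[1])-p[2],[*c0,70],loss='soft_l1',f_scale=1)
    print(n,len(pts),np.round(s.x,1),'rms',np.sqrt(np.mean(s.fun**2)),np.median(np.abs(s.fun)));return s.x
for n in ['wrist','top']:
    f=grab(n);g=cv2.cvtColor(f['pixels'],cv2.COLOR_RGB2GRAY).astype(np.float32)
    c=(559.,158.)
    for _ in range(4): c=fit(f,g,c,n)[:2]
w=grab('wrist')
P=lambda n,u,z: print(n,np.round(onz(w,*u,z),1))
P('hub',(291,118),94);P('mk1',(304,139),80);P('mk2',(334,183),80);P('mkrim',(338,188),120)
P('ptr in',(306,17),80);P('pivot85',(112,50),85);P('grip',(120,120),147)
P('l2a',(123,102),72);P('l2b',(123,169),72);P('l1a',(94,88),72);P('l1b',(52,134),72);P('l3b',(193,152),72);P('l3a',(165,118),72)
P('c1',(232,215),64)
E
python3 - <<'E'
import cv2
a=cv2.imread('pics/w4.png')[0:240,30:390];cv2.imwrite('pics/w4z.png',cv2.resize(a,None,fx=2.2,fy=2.2,interpolation=cv2.INTER_CUBIC))
E
```

```text
wrist 90 [557.9 159.   69.7] rms 0.82798987244173 0.17909170023413168
wrist 89 [557.9 159.   69.7] rms 0.24283962898304454 0.19738902849201168
wrist 89 [557.9 159.   69.7] rms 0.24133270273215204 0.19378182901246532
wrist 89 [557.9 159.   69.7] rms 0.23611340044501913 0.17572444686743438Traceback (most recent call last):
  File "<stdin>", line 21, in <module>
  File "<stdin>", line 16, in fit
    return func(*args, **kwargs)
    vector_fun = VectorFunction(
        fun_wrapped,
    ...<6 lines>...
        workers=workers
    )
    self._update_fun()
    ~~~~~~~~~~~~~~~~^^
    self.f = self.fun_wrapped(xp_copy(self.x))
             ~~~~~~~~~~~~~~~~^^^^^^^^^^^^^^^^^
    return np.atleast_1d(self.fun(x))
                         ~~~~~~~~^^^
    return self.f(x, *self.args, **self.kwargs)
           ~~~~~~^^^^^^^^^^^^^^^^^^^^^^^^^^^^^^
  File "<stdin>", line 16, in <lambda>
IndexError: too many indices for array: array is 1-dimensional, but 2 were indexed
```

View pics/w4z.png

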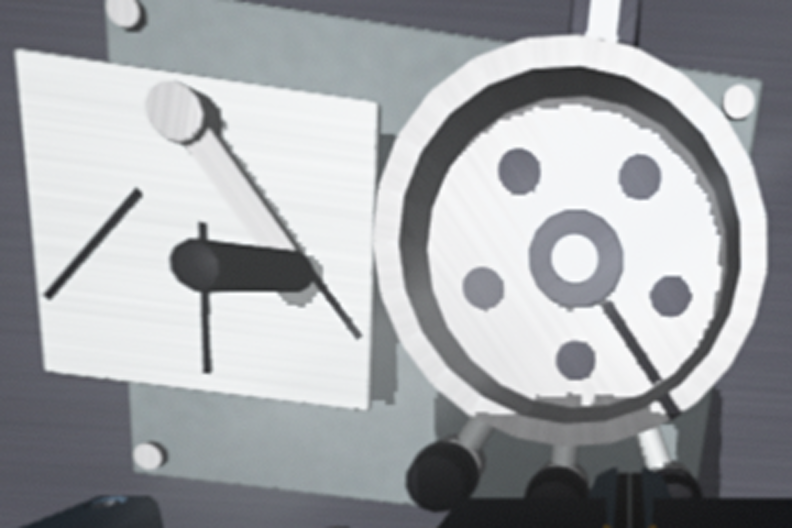

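Run:
```python
from h import *
w=grab('wrist'); c=np.array([557.9,159.0])
q=lambda x,y:(30+x/2.2-.3,y/2.2-.3)
def P(n,u,z):
    p=onz(w,*q(*u),z); d=p[:2]-c; print(n,np.round(p,1),'r %.1f brg %.1f'%(np.hypot(*d),np.degrees(np.arctan2(d[1],d[0]))))
P('hub',(575,258),94);P('mk1',(608,305),80);P('mk2',(662,390),80);P('rim',(675,412),120)
P('ptr in',(602,40),80);P('ptr out',(608,0),80)
P('grip',(196,266),147)
for z in(85,130):P('pivot',(175,111),z)
for n,u in dict(l1a=(139,191),l1b=(47,297),l2a=(203,225),l2b=(208,372),l3a=(265,192),l3b=(358,336)).items():P(n,u,72)
P('c1',(442,476),64)
for z in (90,72):P('leverbase',(296,290),z)
```

```text
hub [558.2 152.8  94. ] r 6.2 brg -87.5
mk1 [538.1 137.4  80. ] r 29.3 brg -132.5
mk2 [498.6 108.8  80. ] r 77.7 brg -139.8
rim [495.5 105.5 120. ] r 82.2 brg -139.4
ptr in [650.1 145.3  80. ] r 93.2 brg -8.5
ptr out [665.4 143.4  80. ] r 108.6 brg -8.3
grip [545.3 286.  147. ] r 127.6 brg 95.7
pivot [609.6 328.   85. ] r 176.7 brg 73.0
pivot [600.  298.5 130. ] r 145.7 brg 73.2
l1a [577.2 357.   72. ] r 198.9 brg 84.4
l1b [526.4 406.6  72. ] r 249.6 brg 97.2
l2a [563.9 329.4  72. ] r 170.5 brg 88.0
l2b [494.2 334.4  72. ] r 186.6 brg 110.0
l3a [580.3 299.4  72. ] r 142.2 brg 80.9
l3b [516.1 259.8  72. ] r 109.1 brg 112.5
c1 [443.4 222.1  64. ] r 130.7 brg 151.1
leverbase [537.1 279.4  90. ] r 122.1 brg 99.8
leverbase [536.5 288.4  72. ] r 131.1 brg 99.4
```

Run:
```python
from h import *
for i in range(3):
    f=grab('wrist','w5');s=telemetry.state();print(np.round(s['ee_pos'],2),np.round(s['ee_rot'],2),s['time_s'],np.round(s['qvel'],2))
a=cv2.imread('pics/w5.png');b=cv2.imread('pics/w4.png');print(np.abs(a.astype(int)-b).mean())
t=grab('top')
import pickle
for n,p in dict(pc=(557.9,159,120),hub=(559.2,158.3,94),l1a=(577.4,369.9,72),l2b=(491.9,346.3,72),l3b=(515.3,269.1,72)).items(): print(n,proj(f,p),proj(t,p))
```

```text
[477.03 127.31 403.31] [-179.44   -0.77  -86.9 ] 14.2833 [-0.51  0.    0.04  0.17  0.07  0.08]
[477.08 127.16 403.33] [-179.44   -0.77  -86.93] 14.3333 [-0.18 -0.05 -0.    0.11  0.02  0.13]
[477.12 127.17 403.35] [-179.44   -0.76  -86.93] 14.3833 [ 0.07 -0.   -0.08  0.13  0.16  0.05]
12.390342447916666
pc [280.67843702 115.63469879] [246.38771449 183.25349299]
hub [284.25590458 115.65592831] [248.01361892 183.79321993]
l1a [78.53119468 86.18809436] [178.60450616 179.00573595]
l2b [112.38567512 170.89980966] [186.0024151  207.38725376]
l3b [182.70026843 153.08457326] [212.0001227  199.41147504]
```

View pics/w5.png

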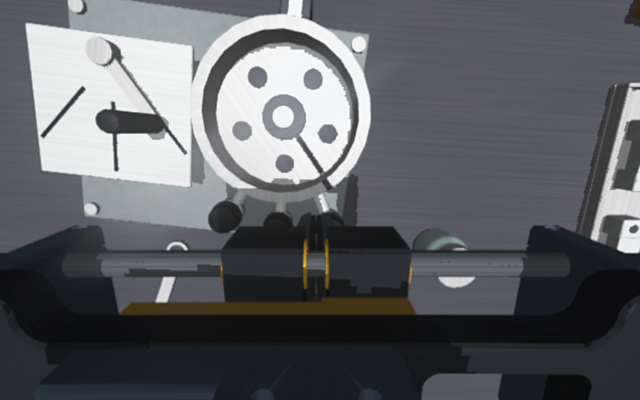

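```bash
cat > fit.py <<'E'
from h import *
from scipy.optimize import least_squares
def fit(f,c0,n=''):
    g=cv2.cvtColor(f['pixels'],cv2.COLOR_RGB2GRAY).astype(np.float32);c=np.array(c0)
    for _ in range(3):
        pts=[]
        for th in np.arange(0,360,4):
            t=np.radians(th); rr=np.arange(58,78,.5)
            uv=np.array([proj(f,(c[0]+r*np.cos(t),c[1]+r*np.sin(t),120)) for r in rr],np.float32)
            if uv.min()<1 or uv[:,0].max()>638 or uv[:,1].max()>398: continue
            v=cv2.remap(g,uv[:,0].reshape(1,-1),uv[:,1].reshape(1,-1),cv2.INTER_LINEAR)[0]
            d=np.convolve(v,[1,1,0,-1,-1],'valid'); i=np.argmax(d)
            if d[i]>60: pts.append([c[0]+rr[i+2]*np.cos(t),c[1]+rr[i+2]*np.sin(t)])
        pts=np.array(pts)
        s=least_squares(lambda p:np.hypot(pts[:,0]-p[0],pts[:,1]-p[1])-p[2],[*c,70],loss='soft_l1',f_scale=.5);c=s.x[:2]
    print(n,len(pts),np.round(s.x,1),'med',np.median(np.abs(s.fun)));return c
E
python3 - <<'E'
from fit import *
w=grab('wrist','w6');c=fit(w,(559.,158.),'w')
a=cv2.imread('pics/w6.png')[0:240,0:380];cv2.imwrite('pics/w6z.png',cv2.resize(a,None,fx=2,fy=2,interpolation=cv2.INTER_CUBIC))
def P(n,u,z):
    p=onz(w,*u,z); d=p[:2]-c; print(n,np.round(p,1),'r %.1f brg %.1f'%(np.hypot(*d),np.degrees(np.arctan2(d[1],d[0]))))
P('hub',(284,117),94);P('mk1',(297,138),80);P('mk2',(320,176),80);P('rim',(326,186),120)
P('ptr in',(296,17),80);P('ptr out',(299,0),80)
P('grip',(103,121),147)
for n,u in dict(l1a=(84,88),l1b=(43,136),l2a=(112,103),l2b=(115,170),l3b=(185,152)).items():P(n,u,72)
P('c1',(225,215),64);P('c2',(277,224),64)
E
```

```text
w 90 [557.9 159.3  69.7] med 0.17641327167041965
hub [558.  158.7  94. ] r 0.6 brg -86.4
mk1 [538.1 145.9  80. ] r 23.9 brg -146.0
mk2 [499.1 119.5  80. ] r 71.0 brg -145.9
rim [496.1 114.7 120. ] r 76.2 brg -144.2
ptr in [650.5 150.9  80. ] r 93.0 brg -5.2
ptr out [664.8 148.6  80. ] r 107.4 brg -5.7
grip [544.9 297.2 147. ] r 138.6 brg 95.4
l1a [576.  364.9  72. ] r 206.4 brg 85.0
l1b [525.5 414.1  72. ] r 256.9 brg 97.2
l2a [563.  338.5  72. ] r 179.4 brg 88.4
l2b [493.1 343.6  72. ] r 195.4 brg 109.4
l3b [516.6 266.7  72. ] r 115.1 brg 111.0
c1 [444.8 227.8  64. ] r 132.3 brg 148.8
c2 [436.6 166.7  64. ] r 121.5 brg 176.5
```

View pics/w6z.png

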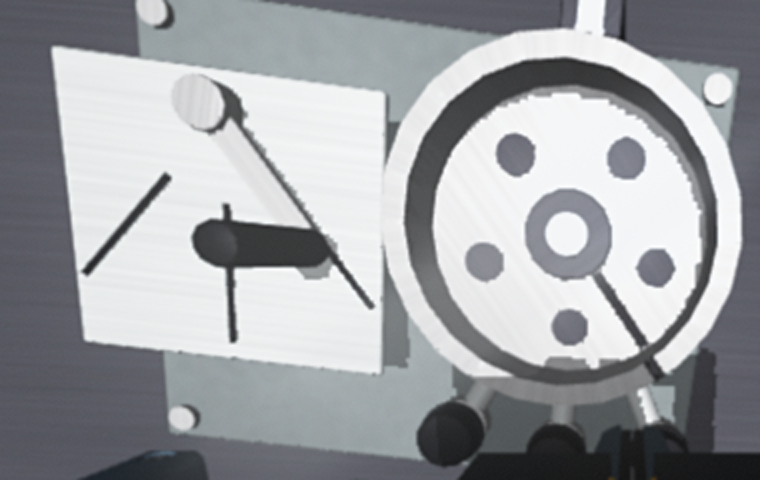

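>>> {"op": "jog_arm", "data": {
  "series": [
    [[-30, -18, -10], [0, 0, 0], 0],
    [[-46, -27, -50], [0, 0.01, 0], 0],
    [[-46, -27, -90], [0, 0.01, 0], 0],
    [[-46, -27, -125], [0, 0.01, 0], 0],
    [[-46, -27, -130], [0, 0.01, 0], 0]
  ]
}}

```text
time_s: 14.9
ee_pos: [428.6, 99.1, 268.9]
ee_rot: [179.4, -0.8, -87.0]
force: [-0.2, -0.7, -1.5]
gripper_width: 0.4
```

>>> {"op": "jog_arm", "data": {
  "series": [
    [[0, 0, -6], [0, 0, 0], 0],
    [[0, 0, -12], [0, 0, 0], 0],
    [[0, 0, -18], [0, 0, 0], 0],
    [[0, 0, -23], [0, 0, 0], 0],
    [[0, 0, -26], [0, 0, 0], 0]
  ]
}}

```text
time_s: 15.32
ee_pos: [429.5, 99.2, 244.0]
ee_rot: [179.6, -0.8, -87.0]
force: [-1.2, -1.4, 7.0]
gripper_width: 0.4
```

>>> {"op": "jog_arm", "data": {
  "series": [
    [[0, 0, -2], [0, 0, 0], 0],
    [[0, 0, -4], [0, 0, 0], 0],
    [[0, 0, -5], [0, 0, 0], 0],
    [[0, 0, -5], [0, 0, 0], 0],
    [[0, 0, -5], [0, 0, 0], 0]
  ]
}}

```text
time_s: 15.73
ee_pos: [429.7, 99.3, 241.0]
ee_rot: [179.6, -0.8, -87.0]
force: [-3.4, -1.4, 11.5]
gripper_width: 0.5
```

>>> {"op": "jog_arm", "data": {
  "series": [
    [[0, 0, 30], [0, 0, 0], 0],
    [[0, 33, 30], [0, 0, 0], 0],
    [[0, 66, 30], [0, 0, 0], 0],
    [[0, 66, 30], [0, 0, 0], 0],
    [[0, 66, 20], [0, 0, 0], 0]
  ]
}}

```text
time_s: 16.15
ee_pos: [430.9, 167.0, 263.3]
ee_rot: [-180.0, -0.7, -86.8]
force: [0.3, -0.6, 0.0]
gripper_width: 0.4
```

>>> {"op": "jog_arm", "data": {
  "series": [
    [[0, 0, -6], [0, 0, 0], 0],
    [[0, 0, -12], [0, 0, 0], 0],
    [[0, 0, -17], [0, 0, 0], 0],
    [[0, 0, -22], [0, 0, 0], 0],
    [[0, 0, -24], [0, 0, 0], 0]
  ]
}}

```text
time_s: 16.57
ee_pos: [431.6, 167.2, 240.8]
ee_rot: [-179.9, -0.6, -86.9]
force: [-6.2, 0.6, 32.6]
gripper_width: 0.6
```

>>> {"op": "jog_arm", "data": {
  "series": [
    [[0, 0, 30], [0, 0, 0], 0],
    [[4, 31, 30], [0, 0, 0], 0],
    [[8, 61, 30], [0, 0, 0], 0],
    [[8, 61, 30], [0, 0, 0], 0],
    [[8, 61, 22], [0, 0, 0], 0]
  ]
}}

```text
time_s: 16.98
ee_pos: [440.4, 229.0, 263.6]
ee_rot: [-179.7, -0.5, -86.8]
force: [0.6, 0.7, 0.2]
gripper_width: 0.5
```

>>> {"op": "jog_arm", "data": {
  "series": [
    [[0, 0, -6], [0, 0, 0], 0],
    [[0, 0, -12], [0, 0, 0], 0],
    [[0, 0, -17], [0, 0, 0], 0],
    [[0, 0, -22], [0, 0, 0], 0],
    [[0, 0, -24], [0, 0, 0], 0]
  ]
}}

```text
time_s: 17.4
ee_pos: [440.2, 228.1, 240.8]
ee_rot: [-179.8, -0.6, -86.9]
force: [-7.8, -2.8, 34.7]
gripper_width: 0.7
```

>>> {"op": "jog_arm", "data": {
  "series": [
    [[0, 0, 40], [0, 0, 0], 0.3],
    [[0, 0, 80], [0, 0, 0], 0.75],
    [[0, 0, 120], [0, 0, 0], 0.75],
    [[0, 0, 150], [0, 0, 0], 0.75],
    [[-20, 20, 160], [0, 0, 0], 0.75]
  ]
}}

```text
time_s: 17.82
ee_pos: [422.9, 246.1, 405.0]
ee_rot: [-179.2, -0.5, -87.1]
force: [-0.0, 0.8, 0.2]
gripper_width: 30.9
```

Run:
```python
from h import *
for i in range(5): w=grab('wrist','w7')
t=grab('top','t7');s=telemetry.state();print(np.round(s['ee_pos'],1))
a=t['pixels'][135:250,150:290,::-1];a=cv2.resize(a,None,fx=2.8,fy=2.8,interpolation=cv2.INTER_CUBIC)
b=cv2.resize(w['pixels'][:300,:400,::-1],None,fx=1.,fy=1.)
o=np.zeros((325,800,3),np.uint8);o[:322,:392]=a;o[:300,400:]=b;cv2.imwrite('pics/m7.png',o)
```

```text
[420.3 247.3 399.2]
```

View pics/m7.png

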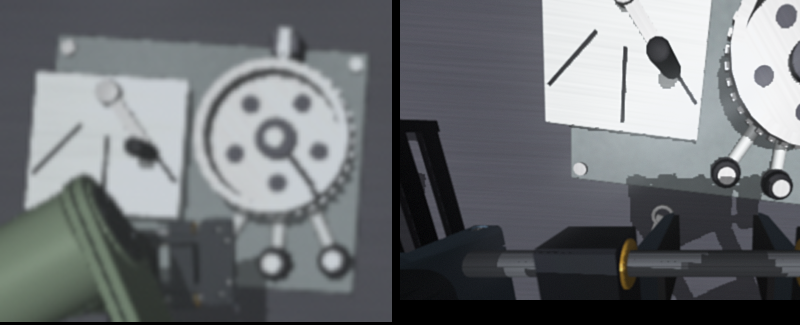

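Run:
```python
from h import *
w=grab('wrist');s=telemetry.state();print(np.round(s['ee_pos'],1),s['ee_rot'])
print(onz(w,256,46,147),onz(w,273,70,72))
for n,u in dict(l1a=(195,32),l1b=(150,83),l2a=(226,48),l2b=(222,121),l3b=(295,102)).items():print(n,np.round(onz(w,*u,72),1))
```

```text
[420.4 247.3 399.2] [-179.9170857    -0.65892025  -86.90383791]
[546.10047361 295.39868791 147.        ] [543.61538692 292.88094613  72.        ]
l1a [573.2 368.6  72. ]
l1b [524.5 415.9  72. ]
l2a [560.9 339.2  72. ]
l2b [491.5 345.1  72. ]
l3b [514.5 269.8  72. ]
```

>>> {"op": "jog_arm", "data": {
  "series": [
    [[40, 15, 0], [0, 0, 0], 0.75],
    [[80, 30, 0], [0, 0, 0], 0.75],
    [[115, 45, 0], [0, 0, 0], 0.75],
    [[125, 47, 0], [0, 0, 0], 0.75],
    [[125, 47, -20], [0, 0, 0], 0.75]
  ]
}}

```text
time_s: 18.58
ee_pos: [549.3, 294.8, 380.2]
ee_rot: [-179.6, -0.5, -87.0]
force: [0.7, -0.2, 0.5]
gripper_width: 68.4
```

>>> {"op": "jog_arm", "data": {
  "series": [
    [[0, 0, -30], [0, 0, 0], 0.75],
    [[0, 0, -60], [0, 0, 0], 0.75],
    [[0, 0, -86], [0, 0, 0], 0.75],
    [[0, 0, -86], [0, 0, 0], 0],
    [[0, 0, -86], [0, 0, 0], 0]
  ],
  "squeeze": 15
}}

```text
time_s: 19.0
ee_pos: [549.1, 294.2, 292.3]
ee_rot: [-179.8, -0.7, -87.0]
force: [-0.2, 0.3, 1.4]
gripper_width: 57.9
```

>>> {"op": "jog_arm", "data": {
  "series": [
    [[0, 0, 0], [0, 0, 0], 0],
    [[0, 0, 0], [0, 0, 0], 0],
    [[0, 0, 0], [0, 0, 0], 0],
    [[0, 0, 0], [0, 0, 0], 0],
    [[0, 0, 0], [0, 0, 0], 0]
  ]
}}

```text
time_s: 19.42
ee_pos: [549.3, 294.4, 293.4]
ee_rot: [-179.7, -0.6, -87.0]
force: [1.0, 2.5, 0.4]
gripper_width: 24.7
```

>>> {"op": "jog_arm", "data": {
  "series": [
    [[0, 0, 0], [0, 0, 0], 0],
    [[-4, 7, 0], [0, 0, 0], 0],
    [[-10, 19, 0], [0, 0, 0], 0],
    [[-13, 32, 0], [0, 0, 0], 0],
    [[-15, 46, 0], [0, 0, 0], 0]
  ]
}}

```text
time_s: 19.83
ee_pos: [532.4, 339.6, 293.3]
ee_rot: [180.0, -0.8, -87.1]
force: [-3.4, -5.1, 0.4]
gripper_width: 19.5
```

>>> {"op": "jog_arm", "data": {
  "series": [
    [[2, 11, 0], [0, 0, 0], 0],
    [[4, 22, 0], [0, 0, 0], 0],
    [[8, 33, 0], [0, 0, 0], 0],
    [[13, 43, 0], [0, 0, 0], 0],
    [[19, 52, 0], [0, 0, 0], 0]
  ]
}}

```text
time_s: 20.25
ee_pos: [550.1, 391.9, 293.0]
ee_rot: [179.7, -1.0, -87.1]
force: [-3.5, -3.5, 0.5]
gripper_width: 20.1
```

>>> {"op": "jog_arm", "data": {
  "series": [
    [[2, 2, 0], [0, 0, 0], 0],
    [[4, 4, 0], [0, 0, 0], 0],
    [[6, 6, 0], [0, 0, 0], 0],
    [[6, 6, 0], [0, 0, 0], 0],
    [[6, 6, 0], [0, 0, 0], 0]
  ]
}}

```text
time_s: 20.67
ee_pos: [555.7, 398.1, 293.0]
ee_rot: [179.7, -0.9, -87.1]
force: [-2.7, -1.9, 0.7]
gripper_width: 19.7
```

>>> {"op": "jog_arm", "data": {
  "series": [
    [[2, 2, 0], [0, 0, 0], 0],
    [[4, 4, 0], [0, 0, 0], 0],
    [[6, 6, 0], [0, 0, 0], 0],
    [[6, 6, 0], [0, 0, 0], 0],
    [[6, 6, 0], [0, 0, 0], 0]
  ]
}}

```text
time_s: 21.08
ee_pos: [559.6, 401.5, 292.7]
ee_rot: [179.1, -1.4, -87.1]
force: [-11.6, -12.4, 7.3]
gripper_width: 19.8
```

>>> {"op": "jog_arm", "data": {
  "series": [
    [[-1, -1, 0], [0, 0, 0], 0.5],
    [[-1, -1, 0], [0, 0, 0], 0.5],
    [[-1, -1, 0], [0, 0, 0], 0.5],
    [[-1, -1, 20], [0, 0, 0], 0.5],
    [[-1, -1, 60], [0, 0, 0], 0.5]
  ]
}}

```text
time_s: 21.5
ee_pos: [558.3, 400.4, 347.7]
ee_rot: [178.6, -1.8, -87.0]
force: [1.2, 1.2, -0.2]
gripper_width: 45.2
```

>>> {"op": "jog_arm", "data": {
  "series": [
    [[-20, -38, 20], [0, 0, 0.12], 0.5],
    [[-40, -76, 40], [0, 0, 0.24], 0.4],
    [[-60, -114, 40], [0, 0, 0.36], 0.4],
    [[-75, -150, 40], [0, 0, 0.48], 0.35],
    [[-75, -180, 40], [0, 0, 0.6], 0.35]
  ]
}}

```text
time_s: 21.92
ee_pos: [481.3, 219.3, 388.6]
ee_rot: [178.7, -1.8, -52.2]
force: [0.3, -1.1, 0.4]
gripper_width: 31.7
```

```bash
cat > look2.py <<'E'
from h import *
import sys
n=sys.argv[1]
for i in range(4): w=grab('wrist','w_'+n)
t=grab('top','t_'+n);s=telemetry.state();print(np.round(s['ee_pos'],1),np.round(s['ee_rot'],1),np.round(s['qpos'],0),s['time_s'])
a=t['pixels'][135:250,150:290,::-1];a=cv2.resize(a,None,fx=2.4,fy=2.4,interpolation=cv2.INTER_CUBIC)
b=w['pixels'][:300,:450,::-1]
o=np.zeros((300,800,3),np.uint8);o[:276,:336]=a;o[:300,350:]=b;cv2.imwrite('pics/'+n+'.png',o)
E
python3 look2.py b1
```

```text
[484.  220.8 388.1] [178.8  -1.8 -52.7] [24. 15. 96. -2. 69. 77.] 22.1667
```

View pics/b1.png

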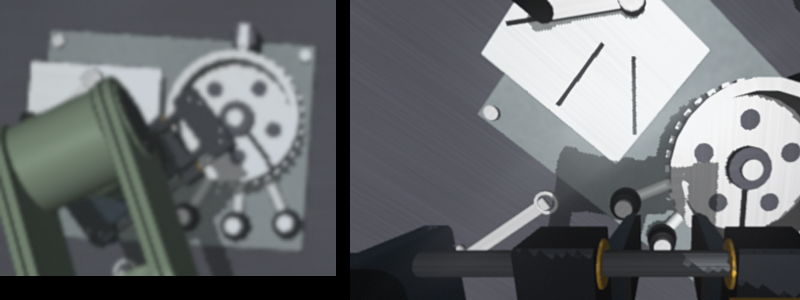

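Run:
```python
from h import *
s=telemetry.state();R=Ro.from_euler('xyz',s['ee_rot'],degrees=True);T=Ro.from_euler('xyz',[180,0,-52],degrees=True)
print((T*R.inv()).as_rotvec(),s['ee_pos'])
th=np.radians(128);print(558+75*np.cos(th)-s['ee_pos'][0],159+75*np.sin(th)-s['ee_pos'][1])
```

```text
[0.0375043  0.00157688 0.01327545] [484.0271209  220.81714118 388.14627288]
27.798268455328753 -2.7163346644412343
```

>>> {"op": "jog_arm", "data": {
  "series": [
    [[28, -3, 0], [0.0375, 0.0016, 0.013], 0.38],
    [[28, -3, 0], [0.0375, 0.0016, 0.013], 0.38],
    [[28, -3, -30], [0.0375, 0.0016, 0.013], 0.38],
    [[28, -3, -60], [0.0375, 0.0016, 0.013], 0.38],
    [[28, -3, -65], [0.0375, 0.0016, 0.013], 0.38]
  ]
}}

```text
time_s: 22.58
ee_pos: [511.2, 218.5, 318.3]
ee_rot: [179.5, 0.1, -52.0]
force: [-1.0, 0.1, -0.7]
gripper_width: 34.6
```

```bash
python3 - <<'E'
from h import *
s=telemetry.state();s=telemetry.state();print(s['ee_pos'],s['ee_rot'],s['qpos'])
E
python3 look2.py b2
```

```text
[511.22805307 218.54532758 318.30595237] [ 1.79514222e+02  1.42031210e-01 -5.19813107e+01] [2.19605179e+01 2.06747338e+01 9.94078020e+01 2.43000689e-03
 6.04235749e+01 7.39400178e+01]
[512.7 218.6 324.8] [-1.798e+02 -1.000e-01 -5.200e+01] [22. 20. 99.  0. 61. 74.] 22.8333
```

View pics/b2.png

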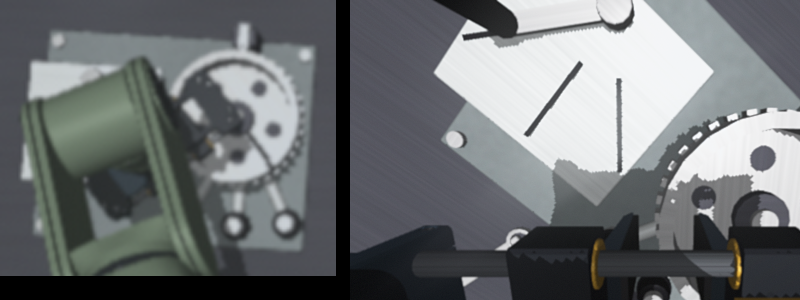

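>>> {"op": "jog_arm", "data": {
  "series": [
    [[-1, 0, -15], [0, 0, 0], 0.38],
    [[-1, 0, -30], [0, 0, 0], 0.38],
    [[-1, 0, -38], [0, 0, 0], 0.38],
    [[-1, 0, -38], [0, 0, 0], 0.38],
    [[-1, 0, -38], [0, 0, 0], 0.25]
  ]
}}

```text
time_s: 23.25
ee_pos: [512.0, 218.8, 287.6]
ee_rot: [-179.7, -0.1, -52.0]
force: [0.5, -0.2, 0.4]
gripper_width: 30.5
```

>>> {"op": "jog_arm", "data": {
  "series": [
    [[0, 0, 0], [0, 0, 0], 0],
    [[0, 0, 0], [0, 0, 0], 0],
    [[0, 0, 0], [0, 0, 0], 0],
    [[0, 0, 0], [0, 0, 0], 0],
    [[0, 0, 0], [0, 0, 0], 0]
  ],
  "squeeze": 18
}}

```text
time_s: 23.67
ee_pos: [512.5, 218.3, 288.6]
ee_rot: [-179.7, -0.2, -52.0]
force: [1.5, -4.9, 6.4]
gripper_width: 11.5
```

Run:
```python
import numpy as np
for b in [127.5,157.5,187.5,217.5,247.5]:
    print(b,[[round(75*(np.cos(np.radians(b+p))-np.cos(np.radians(b))),1),round(75*(np.sin(np.radians(b+p))-np.sin(np.radians(b))),1),round(np.radians(p),3)] for p in (6,12,18,24,30)])
```

```text
127.5 [[np.float64(-6.0), np.float64(-5.1), np.float64(0.105)], [np.float64(-11.4), np.float64(-10.8), np.float64(0.209)], [np.float64(-16.2), np.float64(-17.0), np.float64(0.314)], [np.float64(-20.3), np.float64(-23.7), np.float64(0.419)], [np.float64(-23.6), np.float64(-30.8), np.float64(0.524)]]
157.5 [[np.float64(-2.6), np.float64(-7.4), np.float64(0.105)], [np.float64(-4.5), np.float64(-15.0), np.float64(0.209)], [np.float64(-5.5), np.float64(-22.8), np.float64(0.314)], [np.float64(-5.7), np.float64(-30.7), np.float64(0.419)], [np.float64(-5.1), np.float64(-38.5), np.float64(0.524)]]
187.5 [[np.float64(1.4), np.float64(-7.7), np.float64(0.105)], [np.float64(3.7), np.float64(-15.2), np.float64(0.209)], [np.float64(6.7), np.float64(-22.5), np.float64(0.314)], [np.float64(10.4), np.float64(-29.4), np.float64(0.419)], [np.float64(14.9), np.float64(-35.9), np.float64(0.524)]]
217.5 [[np.float64(5.1), np.float64(-6.0), np.float64(0.105)], [np.float64(10.8), np.float64(-11.4), np.float64(0.209)], [np.float64(17.0), np.float64(-16.2), np.float64(0.314)], [np.float64(23.7), np.float64(-20.3), np.float64(0.419)], [np.float64(30.8), np.float64(-23.6), np.float64(0.524)]]
247.5 [[np.float64(7.4), np.float64(-2.6), np.float64(0.105)], [np.float64(15.0), np.float64(-4.5), np.float64(0.209)], [np.float64(22.8), np.float64(-5.5), np.float64(0.314)], [np.float64(30.7), np.float64(-5.7), np.float64(0.419)], [np.float64(38.5), np.float64(-5.1), np.float64(0.524)]]
```

>>> {"op": "jog_arm", "data": {
  "series": [
    [[-6, -5.1, 0], [0, 0, 0.105], 0],
    [[-11.4, -10.8, 0], [0, 0, 0.209], 0],
    [[-16.2, -17, 0], [0, 0, 0.314], 0],
    [[-20.3, -23.7, 0], [0, 0, 0.419], 0],
    [[-23.6, -30.8, 0], [0, 0, 0.524], 0]
  ]
}}

```text
time_s: 24.08
ee_pos: [488.8, 187.2, 288.6]
ee_rot: [-179.6, -0.2, -21.7]
force: [2.7, -2.6, -1.0]
gripper_width: 11.4
```

>>> {"op": "jog_arm", "data": {
  "series": [
    [[-2.6, -7.4, 0], [0, 0, 0.105], 0],
    [[-4.5, -15, 0], [0, 0, 0.209], 0],
    [[-5.5, -22.8, 0], [0, 0, 0.314], 0],
    [[-5.7, -30.7, 0], [0, 0, 0.419], 0],
    [[-5.1, -38.5, 0], [0, 0, 0.524], 0]
  ]
}}

```text
time_s: 24.5
ee_pos: [483.9, 148.4, 288.7]
ee_rot: [-179.6, -0.3, 8.5]
force: [2.5, -0.8, -2.7]
gripper_width: 11.2
```

>>> {"op": "jog_arm", "data": {
  "series": [
    [[1.4, -7.7, 0], [0, 0, 0.105], 0],
    [[3.7, -15.2, 0], [0, 0, 0.209], 0],
    [[6.7, -22.5, 0], [0, 0, 0.314], 0],
    [[10.4, -29.4, 0], [0, 0, 0.419], 0],
    [[14.9, -35.9, 0], [0, 0, 0.524], 0]
  ]
}}

```text
time_s: 24.92
ee_pos: [499.3, 112.4, 288.6]
ee_rot: [-179.6, -0.4, 38.8]
force: [3.1, 0.9, -1.6]
gripper_width: 11.6
```

>>> {"op": "jog_arm", "data": {
  "series": [
    [[5.1, -6, 0], [0, 0, 0.105], 0],
    [[10.8, -11.4, 0], [0, 0, 0.209], 0],
    [[17, -16.2, 0], [0, 0, 0.314], 0],
    [[23.7, -20.3, 0], [0, 0, 0.419], 0],
    [[30.8, -23.6, 0], [0, 0, 0.524], 0]
  ]
}}

```text
time_s: 25.33
ee_pos: [530.6, 88.8, 288.7]
ee_rot: [-179.6, -0.5, 69.0]
force: [2.8, 2.4, -1.1]
gripper_width: 11.5
```

```bash
python3 look2.py b3
```

```text
[530.6  88.9 288.7] [-179.7   -0.5   68.7] [  8.  21. 104.   1.  55. -61.] 25.5833
```

View pics/b3.png

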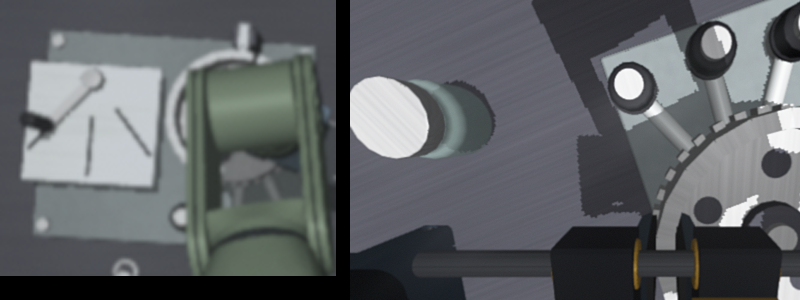

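>>> {"op": "jog_arm", "data": {
  "series": [
    [[7.4, -2.6, 0], [0, 0, 0.105], 0],
    [[15, -4.5, 0], [0, 0, 0.209], 0],
    [[23.5, -5.5, 0], [0, 0, 0.33], 0],
    [[23.5, -5.5, 0], [0, 0, 0.33], 0],
    [[23.5, -5.5, 0], [0, 0, 0.33], 0]
  ]
}}

```text
time_s: 26.0
ee_pos: [554.4, 83.7, 288.7]
ee_rot: [-179.8, -0.5, 87.4]
force: [5.5, 0.5, -2.1]
gripper_width: 11.4
```

>>> {"op": "jog_arm", "data": {
  "series": [
    [[0, 0, 0], [0, 0, 0], 0.35],
    [[0, 0, 0], [0, 0, 0], 0.35],
    [[0, 0, 0], [0, 0, 0], 0.35],
    [[0, 0, 30], [0, 0, 0], 0.35],
    [[0, 0, 70], [0, 0, 0], 0.35]
  ]
}}

```text
time_s: 26.42
ee_pos: [552.7, 83.7, 356.0]
ee_rot: [-179.2, -0.4, 87.3]
force: [1.3, 0.2, -0.2]
gripper_width: 32.0
```

>>> {"op": "jog_arm", "data": {
  "series": [
    [[-40, 0, 20], [0, 0, 0.1], 0.35],
    [[-80, 10, 40], [0, 0, 0.1], 0.35],
    [[-110, 20, 50], [0, 0, 0.1], 0.35],
    [[-110, 40, 50], [0, 0, 0.1], 0.35],
    [[-110, 40, 50], [0, 0, 0.1], 0.35]
  ]
}}

```text
time_s: 26.83
ee_pos: [440.4, 125.2, 407.3]
ee_rot: [-179.3, -0.5, 93.2]
force: [-0.1, -1.1, -0.5]
gripper_width: 31.9
```

```bash
python3 look2.py b4
```

```text
[443.1 123.2 405.3] [-179.1   -0.4   93. ] [ 14.   8. 103.   1.  69. -79.] 27.0833
```

View pics/w_b4.png

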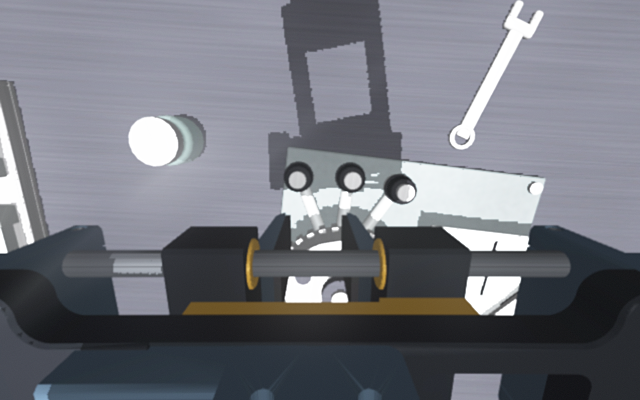

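Run:
```python
import cv2
a=cv2.imread('pics/t_b4.png')[135:250,150:290];cv2.imwrite('pics/t_b4z.png',cv2.resize(a,None,fx=5,fy=5,interpolation=cv2.INTER_CUBIC))
```

```text
(no output)
```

View pics/t_b4z.png

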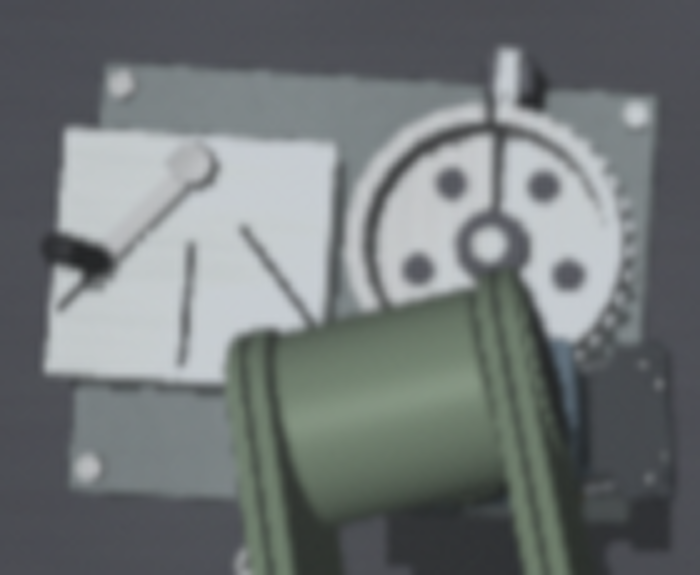

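Run:
```python
from h import *
f=grab('top','t_b5');c=np.array([558,159.]);c2=onz(f,150+490/5-.4,135+245/5-.4,94)[:2];print(c2)
for n,u,z in [('m1',(494,215),80),('m2',(499,142),80),('rim',(491,112),120),('pi',(507,95),80),('po',(510,50),80)]:
    p=onz(f,150+u[0]/5-.4,135+u[1]/5-.4,z)[:2]
    print(n,np.round(p,1),[round(float(np.degrees(np.arctan2(*(p-k)[::-1]))),1) for k in(c,c2)])
a=f['pixels'][140:200,225:275];cv2.imwrite('pics/t5z.png',cv2.resize(a[:,:,::-1],None,fx=10,fy=10,interpolation=cv2.INTER_CUBIC))
```

```text
[559.78205395 159.52488764]
m1 [579.4 159.4] [1.1, -0.3]
m2 [623.4 156.7] [-2.0, -2.6]
rim [634.8 155.4] [-2.7, -3.2]
pi [651.9 152. ] [-4.2, -4.6]
po [679.2 150.4] [-4.1, -4.4]
```

View pics/t5z.png

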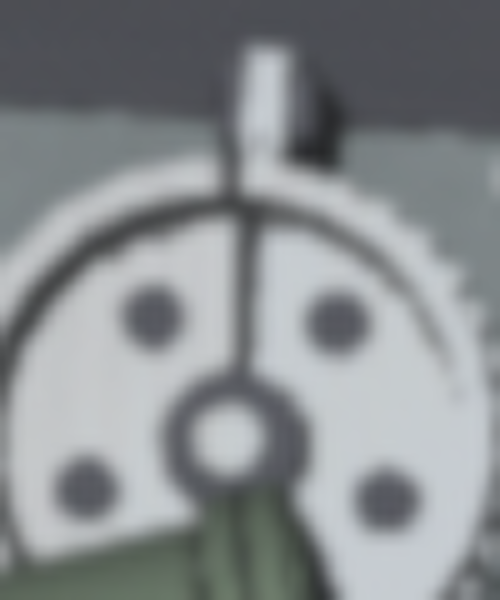

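>>> {"op": "jog_arm", "data": {
  "series": [
    [[38, 6, 5], [0, 0, 0], 0.35],
    [[76, 12, 10], [0, 0, 0], 0.35],
    [[114, 18, 15], [0, 0, 0], 0.35],
    [[152, 24, 20], [0, 0, 0], 0.35],
    [[187, 30, 20], [0, 0, 0], 0.35]
  ]
}}

```text
time_s: 27.55
ee_pos: [632.9, 152.6, 425.3]
ee_rot: [-179.2, -0.4, 92.9]
force: [0.1, 0.8, 0.7]
gripper_width: 31.9
```

```bash
python3 look2.py b6
```

```text
[630.3 152.6 423.9] [-179.    -0.3   93. ] [ 12.  25.  77.   1.  79. -81.] 27.8
```

View pics/w_b6.png

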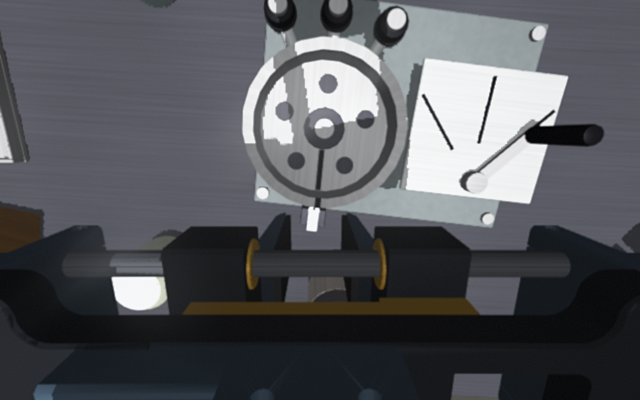

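Run:
```python
from fit import *
w=grab('wrist','w_b7')
c=fit(w,(558.,159.),'w')
a=cv2.imread('pics/w_b7.png')[110:240,250:400];cv2.imwrite('pics/b7z.png',cv2.resize(a,None,fx=4,fy=4,interpolation=cv2.INTER_CUBIC))
```

```text
w 83 [558.  159.2  69.8] med 0.22239175119879917
```

View pics/b7z.png

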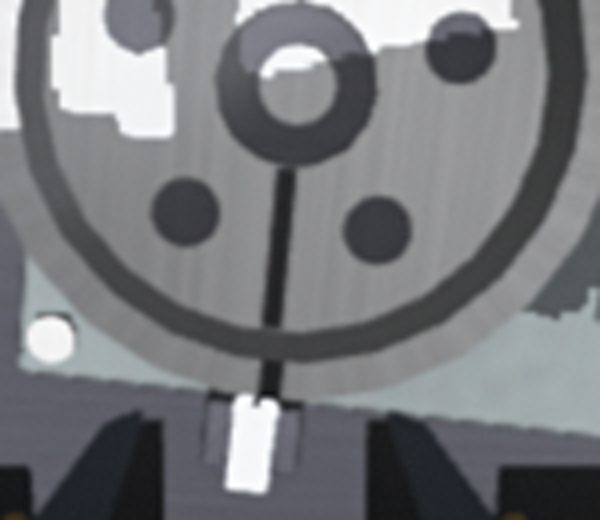

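Run:
```python
from h import *
w=grab('wrist');c=np.array([558,159.2])
for n,u,z in [('m1',(285,172),80),('m2',(271,325),80),('rimin',(271.5,362),120),('rimout',(269,396),120),('pi',(256,400),80),('po',(247,490),80),('hub',(297,84),94)]:
    p=onz(w,250+u[0]/4-.4,110+u[1]/4-.4,z)[:2];d=p-c
    print(n,np.round(p,1),round(float(np.hypot(*d)),1),round(float(np.degrees(np.arctan2(d[1],d[0]))),2))
```

```text
m1 [581.7 157.9] 23.8 -3.23
m2 [626.3 156.2] 68.4 -2.51
rimin [628. 156.] 70.1 -2.65
rimout [637.2 155.8] 79.2 -2.47
pi [649.4 152.9] 91.6 -3.93
po [677.8 151.6] 120.1 -3.63
hub [557.4 159.4] 0.6 161.77
```

Run:
```python
from h import *
w=grab('wrist');s=telemetry.state();print(s['ee_pos'],s['ee_rot'])
P=lambda n,u,z:print(n,np.round(onz(w,*u,z),1))
P('grip',(593,135),147);P('base',(533,134),72);P('piv',(475,182),85)
for n,u in dict(l2a=(480,142),l2b=(495,76),l1b=(554,111),l3a=(452,149),l3b=(424,95)).items():P(n,u,72)
t=grab('top');P2=lambda n,u,z:print('top',n,np.round(onz(t,150+u[0]/5-.4,135+u[1]/5-.4,z),1))
P2('grip',(52,246),147);P2('base',(101,270),72)
```

```text
[629.29623419 152.79490601 425.56851366] [-179.107542     -0.35423219   93.00740125]
grip [549.7 398.2 147. ]
base [549.  401.2  72. ]
piv [606.  337.2  85. ]
l2a [560.9 342.1  72. ]
l2b [489.5 345.1  72. ]
l1b [522.8 419.   72. ]
l3a [570.5 310.9  72. ]
l3b [513.  269.9  72. ]
top grip [554.8 399.3 147. ]
top base [548.6 395.7  72. ]
```

>>> {"op": "jog_arm", "data": {
  "series": [
    [[-12, 39, 0], [0, -0.015, 0], 0.6],
    [[-24, 78, 0], [0, -0.015, 0], 0.6],
    [[-36, 117, 0], [0, -0.015, 0], 0.6],
    [[-48, 156, 0], [0, -0.015, 0], 0.6],
    [[-60, 190, 0], [0, -0.015, 0], 0.6]
  ]
}}

```text
time_s: 28.42
ee_pos: [567.6, 344.6, 426.7]
ee_rot: [180.0, -0.4, 93.0]
force: [-0.6, 0.4, -0.1]
gripper_width: 54.8
```

>>> {"op": "jog_arm", "data": {
  "series": [
    [[-18, 40, -10], [0, 0, 0], 0.6],
    [[-18, 52, -30], [0, 0, 0], 0.6],
    [[-18, 52, -50], [0, 0, 0], 0.6],
    [[-18, 52, -50], [0, 0, 0], 0.6],
    [[-18, 52, -50], [0, 0, 0], 0.6]
  ]
}}

```text
time_s: 28.83
ee_pos: [548.9, 396.4, 376.4]
ee_rot: [-179.9, -0.3, 93.1]
force: [0.5, 1.2, -0.4]
gripper_width: 55.0
```

>>> {"op": "jog_arm", "data": {
  "series": [
    [[2, 2, -30], [0, 0, 0], 0.6],
    [[2, 2, -60], [0, 0, 0], 0.6],
    [[2, 2, -83], [0, 0, 0], 0.6],
    [[2, 2, -83], [0, 0, 0], 0.6],
    [[2, 2, -83], [0, 0, 0], 0]
  ],
  "squeeze": 15
}}

```text
time_s: 29.25
ee_pos: [551.4, 397.6, 294.4]
ee_rot: [-180.0, -0.3, 93.0]
force: [0.6, 0.8, -0.0]
gripper_width: 50.6
```

>>> {"op": "jog_arm", "data": {
  "series": [
    [[0, 0, 0], [0, 0, 0], 0],
    [[0, 0, 0], [0, 0, 0], 0],
    [[0, 0, 0], [0, 0, 0], 0],
    [[0, 0, 0], [0, 0, 0], 0],
    [[0, 0, 0], [0, 0, 0], 0]
  ]
}}

```text
time_s: 29.67
ee_pos: [551.8, 396.5, 296.0]
ee_rot: [179.9, -0.1, 93.1]
force: [0.8, -4.8, 3.8]
gripper_width: 19.5
```

>>> {"op": "jog_arm", "data": {
  "series": [
    [[-8, -10, 0], [0, 0, 0], 0],
    [[-16, -23, 0], [0, 0, 0], 0],
    [[-20, -37, 0], [0, 0, 0], 0],
    [[-22, -51, 0], [0, 0, 0], 0],
    [[-22, -51, 0], [0, 0, 0], 0]
  ]
}}

```text
time_s: 30.08
ee_pos: [527.5, 344.4, 296.1]
ee_rot: [-179.7, -0.1, 93.0]
force: [-7.8, -0.6, 1.5]
gripper_width: 19.7
```

>>> {"op": "jog_arm", "data": {
  "series": [
    [[0, 0, 0], [0, 0, 0], 0.4],
    [[0, 0, 0], [0, 0, 0], 0.45],
    [[0, 0, 0], [0, 0, 0], 0.45],
    [[0, 0, 30], [0, 0, 0], 0.45],
    [[0, 0, 70], [0, 0, 0], 0.45]
  ]
}}

```text
time_s: 30.5
ee_pos: [527.2, 344.3, 363.2]
ee_rot: [-179.3, 0.2, 93.0]
force: [0.8, 0.9, -0.2]
gripper_width: 41.0
```

>>> {"op": "jog_arm", "data": {
  "series": [
    [[20, -38, 20], [0, 0, 0], 0.45],
    [[40, -76, 40], [0, 0, 0], 0.45],
    [[60, -110, 60], [0, 0, 0], 0.45],
    [[80, -144, 70], [0, 0, 0], 0.45],
    [[90, -144, 70], [0, 0, 0], 0.45]
  ]
}}

```text
time_s: 30.92
ee_pos: [618.9, 196.1, 436.7]
ee_rot: [-179.7, 0.3, 92.9]
force: [-0.7, 0.5, 0.1]
gripper_width: 41.3
```

```bash
python3 look2.py b8
```

```text
[616.9 200.8 432.5] [-179.2    0.2   93.1] [ 17.  24.  76.   0.  80. -76.] 31.1667
```

View pics/w_b8.png

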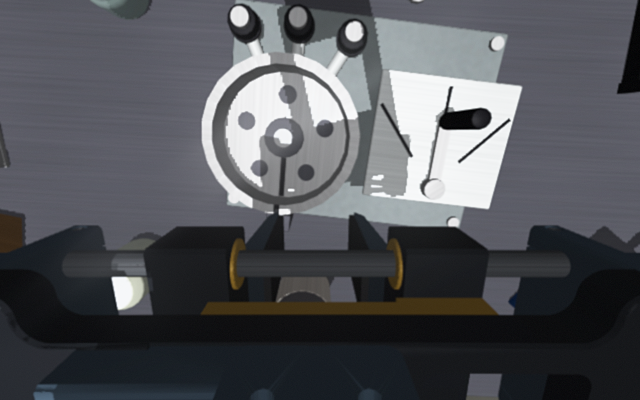

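View pics/b8.png

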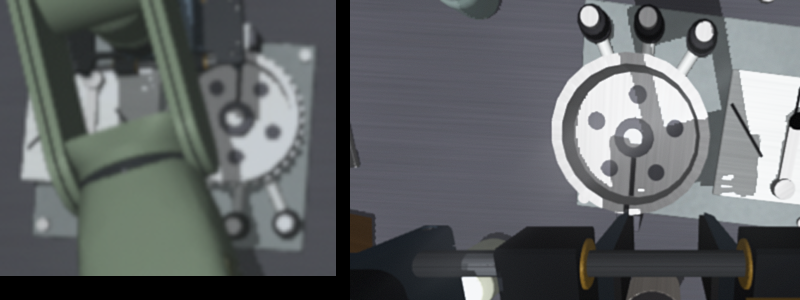

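Run:
```python
import cv2
a=cv2.imread('pics/w_b8.png')[65:215,360:530];cv2.imwrite('pics/b8z.png',cv2.resize(a,None,fx=4.4,fy=4,interpolation=cv2.INTER_CUBIC))
```

```text
(no output)
```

View pics/b8z.png

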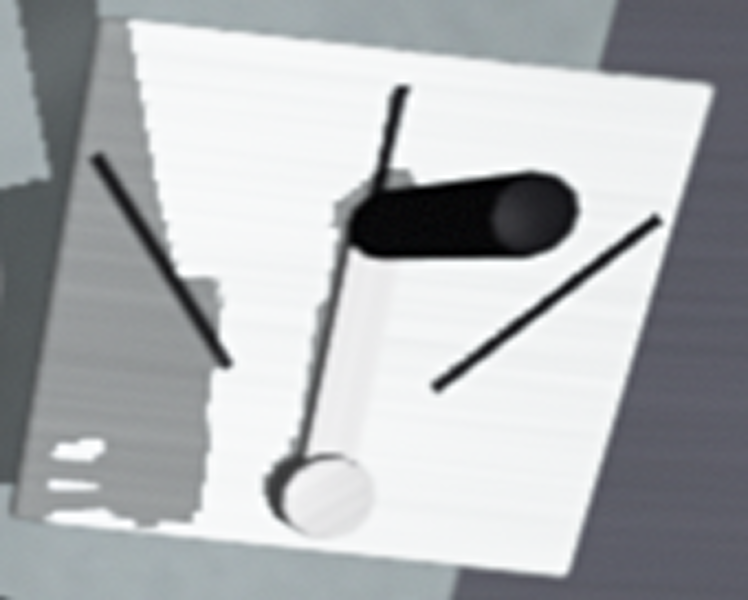

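Run:
```python
from h import *
w=grab('wrist','w_b9')
q=lambda x,y:(360+x/4.4-.4,65+y/4-.4)
P=lambda n,u,z:(lambda p:(print(n,np.round(p,1)),p)[1])(onz(w,*q(*u),z)[:2])
top=P('grip',(536,212),147);b=P('base',(385,222),72);pv=P('piv',(328,496),87)
l=[P('l2b',(402,90),72),P('l2',(381,183),72)];r=[P('l1b',(657,218),72),P('l1a',(437,387),72)];k=[P('l3b',(97,156),72),P('l3a',(227,364),72)]
def X(a,b):
    A=np.array([a[1]-a[0],-(b[1]-b[0])]).T;s=np.linalg.solve(A,b[0]-a[0]);return a[0]+s[0]*(a[1]-a[0])
p=X(r,k);print('pivot by lines',p,X(l,r),X(l,k))
br=lambda v:np.degrees(np.arctan2(v[1],v[0]))%360
print('lines',br(r[0]-r[1]),br(l[0]-l[1]),br(k[0]-k[1]),'grip',br(top-p),br(b-p),np.hypot(*(top-p)),np.hypot(*(b-p)))
d=(l[0]-l[1])/np.hypot(*(l[0]-l[1]));print('offset of base, top from line',np.cross(d,b-l[1]),np.cross(d,top-l[1]))
```

```text
grip [527.5 344.8]
base [526.6 347.5]
piv [605.2 338.3]
l2b [490.8 346. ]
l2 [516.  344.7]
l1b [522.  418.4]
l1a [573.2 369.3]
l3b [512.4 269.8]
l3a [569.3 311.4]
pivot by lines [605.84492417 338.03114804] [603.59660972 340.18426994] [608.45408494 339.93433751]
lines 136.23897754971733 177.0545487870977 216.10798043613886 grip 175.02939441016952 173.19094690744575 78.66285465743367 79.78043559546958
offset of base, top from line -3.3409765193015355 -0.7450604371877706<stdin>:12: DeprecationWarning: Arrays of 2-dimensional vectors are deprecated. Use arrays of 3-dimensional vectors instead. (deprecated in NumPy 2.0)
```

>>> {"op": "jog_arm", "data": {
  "series": [
    [[-40, 0, 0], [0, 0, 0], 0.45],
    [[-80, 0, 0], [0, 0, 0], 0.45],
    [[-120, 0, 0], [0, 0, 0], 0.45],
    [[-160, 0, 0], [0, 0, 0], 0.45],
    [[-200, 0, 0], [0, 0, 0], 0.45]
  ]
}}

```text
time_s: 31.63
ee_pos: [413.8, 201.8, 431.9]
ee_rot: [-179.2, 0.2, 93.2]
force: [0.6, -0.1, 0.6]
gripper_width: 41.1
```

>>> {"op": "jog_arm", "data": {
  "series": [
    [[-20, 40, 0], [0, 0, 0], 0.45],
    [[-40, 80, 0], [0, 0, 0], 0.45],
    [[-60, 120, 0], [0, 0, 0], 0.45],
    [[-60, 160, 0], [0, 0, 0], 0.45],
    [[-60, 180, 0], [0, 0, 0], 0.45]
  ]
}}

```text
time_s: 32.05
ee_pos: [350.7, 385.0, 432.0]
ee_rot: [-179.1, 0.1, 93.5]
force: [0.1, -0.5, 0.2]
gripper_width: 41.3
```

Run:
```python
from h import *
s=telemetry.state();print(s['ee_pos'],s['time_s'],s['force'])
f=grab('top','t_end');grab('scene','s_end')
a=f['pixels'][95:270,150:510,::-1];cv2.imwrite('pics/endz.png',cv2.resize(a,None,fx=2.2,fy=2.2,interpolation=cv2.INTER_CUBIC))
```

```text
[350.68241413 384.97566167 431.98664905] 32.05 [ 0.12303874 -0.48810041  0.2155555 ]
```

View pics/endz.png

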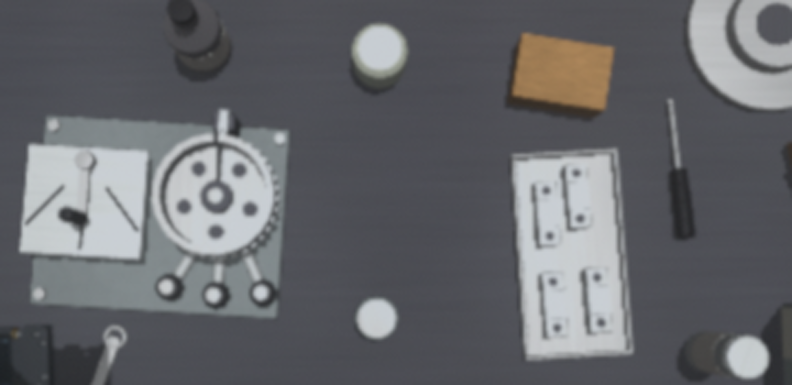

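View pics/s_end.png

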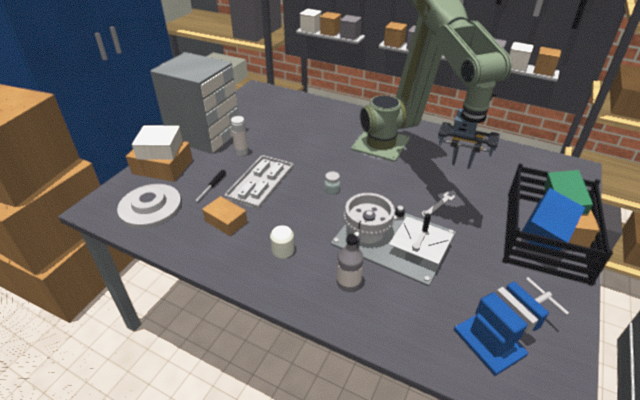

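Run:
```python
from h import *
f=grab('top');z=lambda x,y:(150+x/2.2-.3,95+y/2.2-.3)
C=np.mean([onz(f,*z(*u),22)[:2] for u in [(513,153),(617,150),(632,354),(527,358)]],0);print(C)
for a,b in [((545,190),(549,236)),((576,173),(580,217)),((552,282),(557,327)),((597,277),(601,322))]:
    p=onz(f,*z(*a),31);q=onz(f,*z(*b),31);d=((p+q)/2)[:2]-C;t=np.radians(2.9);print(np.round([d[0]*np.cos(t)+d[1]*np.sin(t),-d[0]*np.sin(t)+d[1]*np.cos(t)],1),np.linalg.norm(p-q).round(1))
s=telemetry.state();print(s['time_s'],np.abs(s['qvel']).max())
print(env.job_done())
```

```text
[ 483.43048283 -332.3137667 ]
[57.6 32.9] 65.1
[ 80.5 -12.4] 62.4
[-70.8  31.6] 62.8
[-67.3 -30.8] 62.7
32.2 2.8621906642816946
the job is handed in; nothing more can be done
None
```

I handed the job in at about 32 s of the 210 s allowed, and my last checks found everything within its limits.

- **Lever to free:** I swung the brake lever to its free stop; I felt the stop at about 17 N, and the picture shows it over the outer line.
- **Pulley:** I turned it about 139° by pinching the rim. The mark was then about 1.2° from the pointer by the wrist camera and 1.5–2° by the top camera; the limit is 5°.
- **Lever to middle:** I brought it back to the middle line only after the mark faced the pointer. The picture lines put it at about 0.67 rad and the distances from the stops at about 0.72 rad. These disagree slightly, but both fall inside 0.7 ± 0.09.
- **Caps:** All three stopped with their tops at about 50 mm, under 11–35 N, and the pictures show them home.
- **Clamps:** All four lie flat in the tray. One was shifted by several centimetres after I placed it, apparently the knock the task mentions. It is still inside, at about (80, -12) mm from the tray's centre.
- **Bench items:** In the last top and scene views everything else looked upright and in place.

One early wrist picture gave positions off by up to about 13 mm because the arm was still settling. I took it again at rest, and the two cameras then agreed to within about 5 mm on most points, 8–9 mm on two caps.

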